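# Build the offset caddy stack

## Task

Stack the two sloping trays onto the black one: the green tray first, half a compartment off to either side so that its underside grooves drop over the black tray's lips, then the cream tray half a compartment back again, straight above the black one and seated on the green tray's lips. The trays should end level, square to each other, ends roughly flush and fully seated. Set each tray down gently, feeling for it to drop in rather than forcing it. Leave the black tray about where it stands and do not knock the jars about.

Things in the scene. Friction and masses are not known exactly. Their poses are not given: they have to be found in the camera images.
- base_tray: Charcoal tray, loose, 0.6 kg, level. All three trays are alike: 110 (x) x 136 (y) x 50 mm, origin at centre of underside, z out of the open top. Lips 8 mm thick run along x at y = -64, 0 (divider), 64 mm, rounded tops at z = 50. End walls only 37 mm high. Inner floor z = 12, two compartments 56 mm wide. Half a turn changes nothing.
- green_tray: Sage green tray, shaped as base_tray, about 0.25 kg, loose, left or right on the sloping stand, its x axis up the slope. Under each tray run two grooves along x at y = -32 and 32 mm, 11 mm wide (the lips are 8), 8 mm deep, open-ended. Set 32 mm off in y they drop over the divider and one outer lip of the tray below: undersides then 42 mm apart, about 50 mm or aslant if not seated.
- cream_tray: Cream tray, shaped as base_tray, with grooves below as green_tray; about 0.25 kg, loose, in the other place on the sloping stand, its x axis up the slope. Grip a tray on its divider near the middle, a finger in each compartment; lower it until it is felt to touch, and if it rides high shift it a little in y till it drops in.
- caddy_stand: Fixed wooden stand, about 185 x 324 x 300 mm, origin on the worktop under its middle, x away from robot. Its board slopes 35 degrees, rising to +x, and carries two trays at (0, +-78, 62) mm against an 11 mm stop at the lower edge, square to the stand. Come in and draw out square to the slope (tool leaning 35 degrees back to the robot): see the rail.
- stand_rail (a point): Middle of the stand's front rail, a 16 mm round dark wooden bar along the stand's y, 314 mm long, 30 mm in front of the stand's origin and 289 mm up. A clear panel runs back from it at that height to the rear posts, so a hand straight from above is blocked.
- jar_a: Jam jar with green lid, 60 mm diameter, 75 mm high, loose; origin under its centre. Bystander.
- jar_b: Jam jar with red lid, 59 mm diameter, 75 mm high, loose; origin under its centre. Bystander.
- jar_c: Jam jar with red lid, 60 mm diameter, 75 mm high, loose; origin under its centre. Bystander.

How it is judged (in metres and radians):
On the way:
1. the green tray is seated on the black one, half a compartment off, and let go (z of green_tray in the frame of base_tray between 0.038 and 0.046 m and x of green_tray in the frame of base_tray between -0.015 and 0.015 m and (y of green_tray in the frame of base_tray between 0.027 and 0.037 m or y of green_tray in the frame of base_tray between -0.037 and -0.027 m) and angle between the x axis of green_tray and the x axis of base_tray, either way round below 0.1 rad and angle between green_tray's own z axis and vertical below 0.05 rad and linear speed of green_tray below 0.02 m/s and contact force between the fingers and green_tray below 0.2 N), for 0.2 s.
At the end, for the whole second after the job is handed in: Green tray seated on the black (underside 42 mm above its underside, +-4 mm), 32 mm to either side (+-5 mm); cream seated on green (84 mm above, +-4 mm), centred over black (+-5 mm). Both within 15 mm lengthwise, 0.1 rad square and 0.05 rad level, at rest, let go; black tray level (all of step 1 and z of cream_tray in the frame of base_tray between 0.08 and 0.088 m and x of cream_tray in the frame of base_tray between -0.015 and 0.015 m and y of cream_tray in the frame of base_tray between -0.005 and 0.005 m and angle between the x axis of cream_tray and the x axis of base_tray, either way round below 0.1 rad and angle between each of cream_tray, base_tray's own z axis and vertical below 0.05 rad and linear speed of cream_tray below 0.02 m/s and contact force between the fingers and cream_tray below 0.2 N); the robot touches nothing.
It fails at once if the black tray is shifted by more than 40 mm (distance of base_tray from where it was at the start of the episode above 0.04 m).
It fails at once if jar a is shifted by more than 40 mm or knocked over (distance of jar_a from where it was at the start of the episode above 0.04 m or angle between jar_a's own z axis and vertical above 0.5 rad).
It fails at once if jar b is shifted by more than 40 mm or knocked over (distance of jar_b from where it was at the start of the episode above 0.04 m or angle between jar_b's own z axis and vertical above 0.5 rad).
It fails at once if jar c is shifted by more than 40 mm or knocked over (distance of jar_c from where it was at the start of the episode above 0.04 m or angle between jar_c's own z axis and vertical above 0.5 rad).
It fails at once if a tray is forced down onto the one below with over 45 N (contact force between green_tray and base_tray above 45 N or contact force between cream_tray and green_tray above 45 N).
It also fails if it takes over 67 s, if anything falls off the work surface, if the arm or the gripper's body presses on something with over 40 N, if the wrist force passes 120 N, or if a joint passes its speed limit or range.

## Robot

A 6-joint arm with a two-finger parallel gripper is mounted at the origin on a cart in front of the work surface, level with it; the furniture and walls round the work are solid. World frame = base frame: x ahead of the robot, y to its left, z up, the work surface at z = 0. Lengths are in mm, angles in rad, forces in N, time in s.
With the tool pointing down it reaches from about 375 to 975 mm from the base axis. Payload 3.8 kg.
Tool frame: the origin (TCP) lies midway between the tips of the shut fingers; the grasp point (between the pads) lies 19 mm behind it (bot.hold_point_z is the distance from the TCP to the grasp point, in mm); z points along the fingers, y is the direction in which the jaws open and shut (so a half turn about z gives the same grasp; the last joint's range is limited). The gripper opens to 85 mm and grips with 20 to 120 N. Pads are 22 mm wide; open, the fingers measure 114 mm over their backs; the gripper's body (76 mm by 85 mm) begins 54 mm behind the grasp point. The pads swing forward as they close: fully open they stand 13 mm farther back than shut.
Start: joints at [-1.268, 0.264, 1.604, -0, 1.274, -0.037], TCP at [224.971, -636.401, 231.28] pointing down, gripper open.
Joint ranges: [-2.63, 2.63], [-0.94, 2.18], [0.31, 2.57], [-1.31, 4.45], [0, 2.66], [-2.55, 2.55]. Speed limits (rad/s): [2.57, 2.57, 3.14, 3.14, 3.14, 3.14].

## Interface

Orientations are given as a unit quaternion [w, x, y, z].
In Python, from workcell import bot gives the robot as it stands. The module is installed in compiled form; this text tells all that it offers.
- The arm moves only by the tool jog_arm, never from a script. Its argument "targets" is one flat list of numbers, 4 for each row, row after row: the shift along the tool's x, y, z in m, then the turn about the tool's z in degrees. A call has 1 to 20 rows; each row shifts and turns the commanded pose from where the row before left it, along the tool's axes as they then stand; what a row does not reach is not made up. A row lasts 1/10 s, in which the tool goes at most 50 mm and 8.59 degrees, less where a joint would pass 70% of its speed; a pose out of reach is approached as far as the arm can. A call is refused whole if a number of a shift passes 0.05 or a number of a turn 8.59, either way. A call with a gripper value outside its range is refused whole. "claw" is the opening, from 0 (shut) to 1 (fully open), set as the call begins (left out, the last holds). The fingers move at their own pace and stop on an object; the grip force is fixed at half the most. Time passes only in rows, so rows that do not move let the fingers close. It gives the time, the measured TCP pose, the force and the opening at its end, in the units of the state.
- bot.observe(): the state, without advancing time (a new reading comes with each control period).
- bot.grab_frame(name): name is "scene" or "top"; returns the picture (420x560x3 uint8, blue, green, red); there is no depth.
- bot.camera_info(name): a dict with "mtx" (3x3 intrinsics, pixels), "D" ([k1, k2, p1, p2, k3] as OpenCV has them; the pictures are not rectified), "eye" and "attitude" of the camera in the world. Camera axes: x right, y down, z forward; pixel columns grow to the right and rows downward; lengths in mm; the calibration is good to about 2 mm. A picture is of the moment at which its call begins. camera_info takes no time and is no camera call.
- bot.finish_job(): hands the job in, once; it reports no verdict.
The state is a dict: "time_s": time; "joint_pos": joint angles; "qd": joint speeds; "effort": joint torques, N m; "tool_pos": TCP position; "orientation": TCP orientation; "force": force on the tool from outside, world axes, zero at the start; "torque": the same for the moment, N m; "width": finger opening in mm.
Only numpy, scipy, OpenCV 4.12 (cv2) and the standard library are available. Lean on these libraries where they do the work, as an engineer would, in place of code of your own. Each camera call takes 0.05 s, during which the arm holds its last target.

## Working session

There is one attempt and no reset: what is moved stays moved. The work goes in short steps, Python scripts to look and compute and a tool call to move; the robot and the scene stay as the last step left them, time stands still between calls to the robot, and variables do not carry over. Pictures are saved under pics/ and viewed, and the job is handed in when it is done.

Besides the shell and the picture viewer there is one more tool, called after "Call:" by a JSON object that holds its "method" and its "body", one argument or row to a line. jog_arm: Moves the arm, as the interface text tells. Its arguments: {"type":"object","properties":{"targets":{"type":"array"},"claw":{"type":"number"}},"required":["targets"]}

```bash
mkdir -p pics; python3 - <<'E'
from workcell import bot
import cv2
for n in ("scene","top"):
    im=bot.grab_frame(n); cv2.imwrite(f"pics/{n}0.png",im)
    print(n,bot.camera_info(n))
print(bot.observe(), bot.hold_point_z)
E
```

```text
scene {'mtx': array([[397.82782373,   0.        , 279.46918101],
       [  0.        , 397.82782373, 209.21543909],
       [  0.        ,   0.        ,   1.        ]]), 'D': array([-0.09294894,  0.        ,  0.        ,  0.        ,  0.        ]), 'eye': array([-223.73049483,  601.17005726,  621.06714957]), 'attitude': array([ 0.23655566, -0.35751764,  0.76538643, -0.48000643])}
top {'mtx': array([[500.76366587,   0.        , 276.64493484],
       [  0.        , 500.76366587, 199.48518481],
       [  0.        ,   0.        ,   1.        ]]), 'D': array([-0.07347879,  0.        ,  0.        ,  0.        ,  0.        ]), 'eye': array([  49.20532648,  198.63921992, 1459.62775465]), 'attitude': array([ 0.10236145, -0.58042069,  0.79428208, -0.14747857])}
{'time_s': 0.1, 'joint_pos': array([-1.26791212e+00,  2.64709670e-01,  1.60523206e+00, -1.85465312e-05,
        1.27370846e+00, -3.69153923e-02]), 'qd': array([-4.36852777e-04, -1.41438832e-03, -1.87176261e-03, -2.86585502e-05,
        4.92876910e-05, -1.40616215e-04]), 'effort': array([ 9.98546875e-05, -5.16707790e+01, -3.68590343e+01, -6.10171446e-05,
        6.25650355e-03, -6.33605987e-05]), 'tool_pos': array([ 224.76191843, -635.7802963 ,  230.06796374]), 'orientation': array([-1.01850852e-03,  9.85600732e-01,  1.69086187e-01, -1.45193084e-04]), 'force': array([-0.07216848,  0.25742092,  0.40186855]), 'torque': array([-0.01731308,  0.05812447,  0.02775553]), 'width': 85.66760302658177} 18.700000000000003
```

View pics/scene0.png

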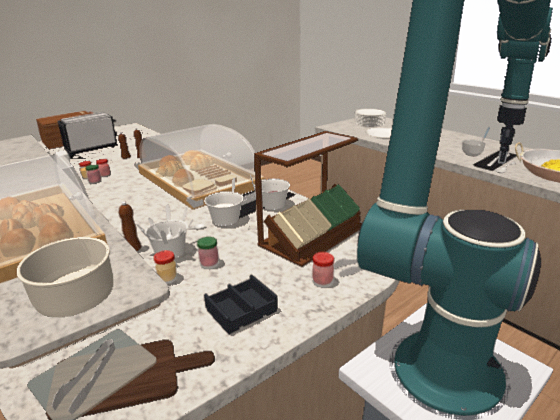

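View pics/top0.png

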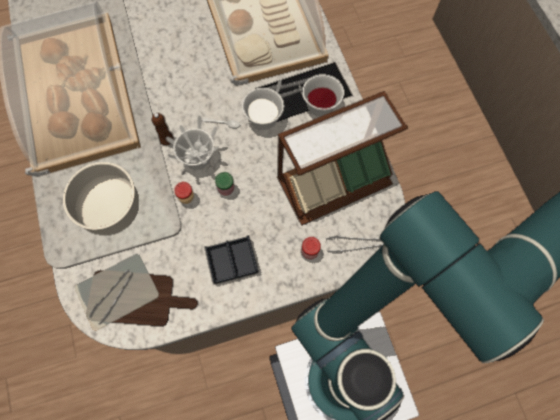

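The scene view shows the black tray at about (240,303), cream tray at (300,225), green at (338,205) and jars at (165,267), (207,251), (322,268). In the top view the black tray is at (232,260), cream at (316,187) and green at (364,165). I'll enlarge these areas.

```bash
cat > h.py <<'E'
import numpy as np, cv2
from scipy.spatial.transform import Rotation as R
from workcell import bot
def rot(q): return R.from_quat([q[1],q[2],q[3],q[0]]).as_matrix()
def ray(cam,uv):
    c=bot.camera_info(cam); n=cv2.undistortPoints(np.array(uv,float).reshape(-1,1,2),c['mtx'],c['D']).reshape(-1,2)
    d=np.c_[n,np.ones(len(n))]@rot(c['attitude']).T
    return c['eye'],d/np.linalg.norm(d,axis=1)[:,None]
def onplane(cam,uv,z):
    e,d=ray(cam,uv); return e+d*((z-e[2])/d[:,2])[:,None]
def tri(uvs,uvt):
    out=[]
    e1,d1=ray('scene',uvs); e2,d2=ray('top',uvt)
    for a,b in zip(d1,d2):
        s=np.linalg.lstsq(np.c_[a,-b],e2-e1,rcond=None)[0]
        p,q=e1+a*s[0],e2+b*s[1]; out.append(np.r_[(p+q)/2,np.linalg.norm(p-q)])
    return np.array(out)
def proj(cam,P):
    c=bot.camera_info(cam); Rm=rot(c['attitude']).T; P=np.array(P,float).reshape(-1,3)
    return cv2.projectPoints(P,cv2.Rodrigues(Rm)[0],-Rm@c['eye'],c['mtx'],c['D'])[0].reshape(-1,2)
def crop(im,x0,y0,x1,y1,s,fn):
    cv2.imwrite(fn,cv2.resize(im[y0:y1,x0:x1],None,fx=s,fy=s,interpolation=cv2.INTER_CUBIC))
E
python3 - <<'E'
from h import *
s=cv2.imread('pics/scene0.png');t=cv2.imread('pics/top0.png')
crop(s,240,125,370,270,4,'pics/s_st.png'); crop(s,195,270,285,340,8,'pics/s_bk.png')
crop(t,270,85,410,225,4,'pics/t_st.png'); crop(t,195,230,265,290,8,'pics/t_bk.png')
E
```

```text
(no output)
```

View pics/s_st.png

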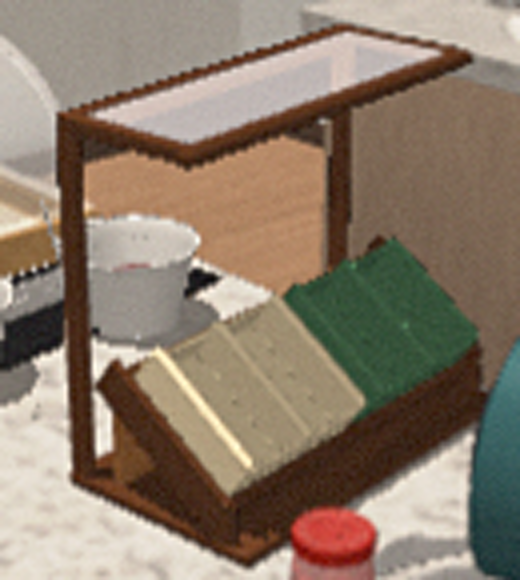

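View pics/s_bk.png

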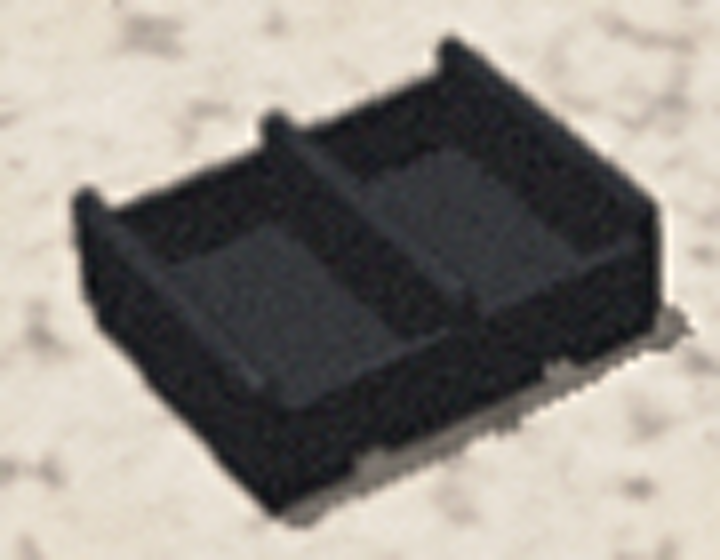

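View pics/t_st.png

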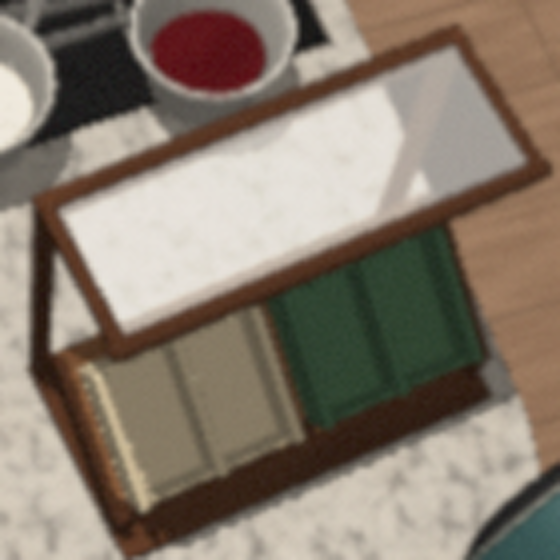

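View pics/t_bk.png

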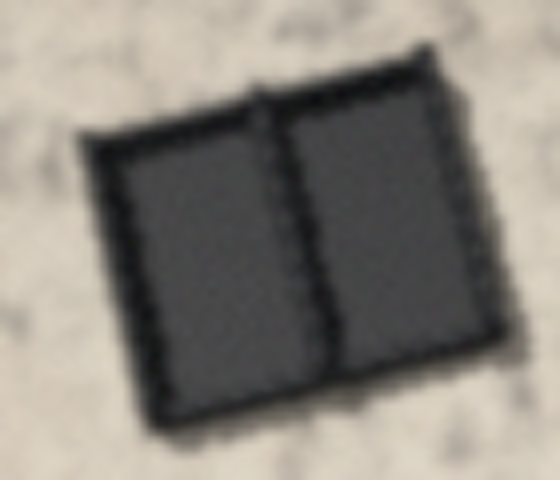

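```bash
python3 - <<'E'
from h import *
np.set_printoptions(precision=1,suppress=True)
S=lambda p,o,k:[(x/k+o[0]-.5+.5/k,y/k+o[1]-.5+.5/k) for x,y in p]
ss=S([(190,157),(468,57),(248,463),(308,450),(425,372),(360,412),(478,335)],(240,125),4)
tt=S([(115,350),(545,172),(145,502),(222,470),(402,388),(302,437),(482,355)],(270,85),4)
r=tri(ss,tt)
for n,x in zip(['railL','railR','crLipLow','crDivLow','grDivLow','crRightLow','grRightLow'],r): print(n,x)
d=r[1,:2]-r[0,:2]; print('yaw of -y axis',np.degrees(np.arctan2(d[1],d[0])))
# black tray: lip tips at z=50, scene ; corners
sb=S([(88,195),(278,118),(452,45),(650,205),(468,300),(262,385)],(195,270),8)
print(onplane('scene',sb,48))
tb=S([(88,138),(262,92),(430,52)],(195,230),8)
print(onplane('top',tb,49))
tb=S([(125,163),(160,425)],(195,230),8)
# floor corners at z=12 top: left comp
fl=S([(135,180),(255,135),(312,370),(180,405),(295,125),(430,90),(480,330),(345,355)],(195,230),8)
print(onplane('top',fl,12))
for n,p in [('a',(207,242)),('b',(165,257)),('c',(323,259))]: print(n,onplane('scene',[p],75))
for n,p in [('a',(225,180)),('b',(184,189)),('c',(311,244))]: print(n,onplane('top',[p],75))
E
```

```text
railL [519.7 -21.9 290.9   2.1]
railR [ 556.8 -336.   291.1    0.3]
crLipLow [486.5 -44.5  71.5   0.3]
crDivLow [ 498.3 -112.3   51.9    3. ]
grDivLow [ 519.3 -263.5   57.2    0.9]
crRightLow [ 504.9 -176.    57.8    1.7]
grRightLow [ 522.1 -328.9   68.2    0. ]
yaw of -y axis -83.26662009821825
[[476.7 267.3  48. ]
 [472.7 203.6  48. ]
 [469.8 140.7  48. ]
 [366.2 144.3  48. ]
 [365.8 209.8  48. ]
 [372.8 273.3  48. ]]
[[474.9 266.7  49. ]
 [472.5 201.5  49. ]
 [468.5 138.7  49. ]]
[[465.2 255.9  12. ]
 [468.3 208.6  12. ]
 [376.5 213.   12. ]
 [378.6 262.6  12. ]
 [467.5 193.3  12. ]
 [465.3 141.4  12. ]
 [372.2 150.1  12. ]
 [378.2 200.   12. ]]
a [[646.4 162.4  75. ]]
b [[650.  286.3  75. ]]
c [[375.7 -17.6  75. ]]
a [[649.5 156.4  75. ]]
b [[658.5 280.9  75. ]]
c [[383.8 -24.4  75. ]]
```

```bash
cat > ov.py <<'E'
from h import *
import sys
def frame(o,yaw,pitch=0): # pitch: x up
    return np.array(o,float), R.from_euler('z',yaw,degrees=True).as_matrix()@R.from_euler('y',-pitch,degrees=True).as_matrix()
def segs():
    s=[]
    for y in (-68,-60,-4,4,60,68): s.append(((-55,y,47),(55,y,47)))
    for y in (-64,0,64): s.append(((-55,y,50),(55,y,50)))
    for x in (-55,55): s.append(((x,-68,37),(x,68,37)));s.append(((x,-68,0),(x,68,0)))
    for x in(-55,55):
        for y in(-68,68): s.append(((x,y,0),(x,y,47)))
    return s
def draw(im,cam,o,M,col,k,off,sg):
    for a,b in sg:
        p=proj(cam,[o+M@np.array(a,float),o+M@np.array(b,float)])
        p=((p-np.array(off)+.5)*k-.5)
        cv2.line(im,tuple(int(round(v)) for v in p[0]),tuple(int(round(v)) for v in p[1]),col,1,cv2.LINE_AA)
E
cat > st.py <<'E'
from ov import *
SO=np.array([568,-175.5,0]);SY=6.73
BO=np.array([417.7,205,0]);BY=-2.7
def st(p): return SO+frame((0,0,0),SY)[1]@np.array(p,float)
E
python3 - <<'E'
from st import *
for cam,b1,b2 in (('scene',(240,125,370,270,4),(195,270,285,340,8)),('top',(270,85,410,225,4),(195,230,265,290,8))):
    im=cv2.imread(f'pics/{cam}0.png')
    x0,y0,x1,y1,k=b1
    c=cv2.resize(im[y0:y1,x0:x1],None,fx=k,fy=k,interpolation=cv2.INTER_CUBIC)
    for y,col in((78,(0,0,255)),(-78,(255,0,255))): draw(c,cam,st((0,y,62)),frame(0,SY,35)[1],col,k,(x0,y0),segs())
    draw(c,cam,SO,frame(0,SY)[1],(0,255,255),k,(x0,y0),[((-30,-157,289),(-30,157,289))])
    cv2.imwrite(f'pics/{cam}_ov1.png',c)
    x0,y0,x1,y1,k=b2
    c=cv2.resize(im[y0:y1,x0:x1],None,fx=k,fy=k,interpolation=cv2.INTER_CUBIC)
    draw(c,cam,BO,frame(0,BY)[1],(0,0,255),k,(x0,y0),segs())
    cv2.imwrite(f'pics/{cam}_ov2.png',c)
E
```

```text
(no output)
```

View pics/scene_ov1.png

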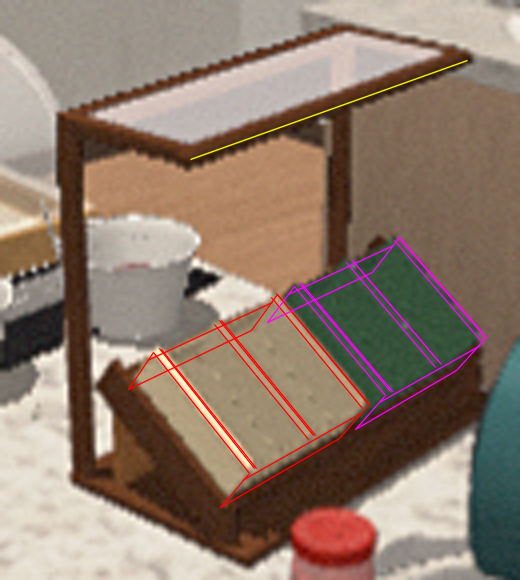

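View pics/top_ov1.png

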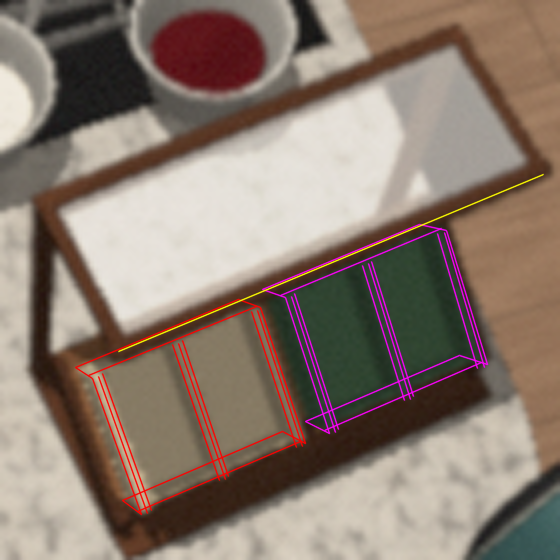

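View pics/scene_ov2.png

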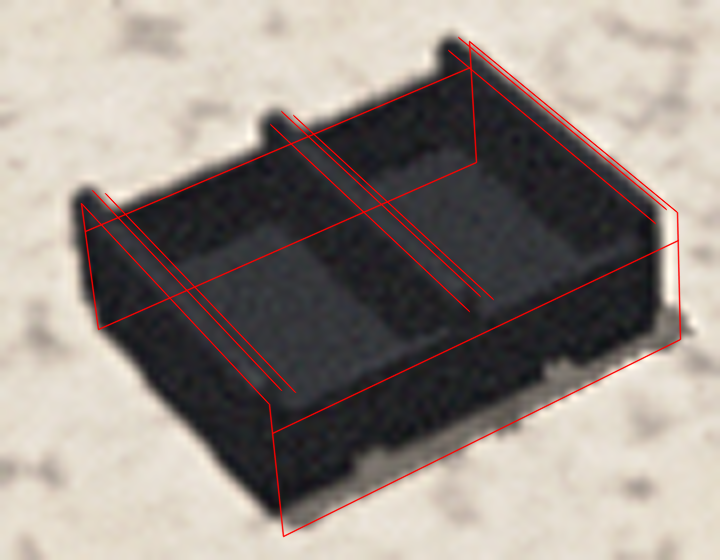

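View pics/top_ov2.png

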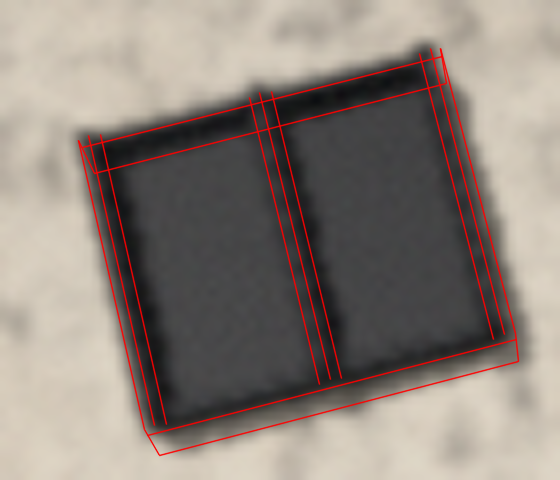

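The black tray overlay is about 3 mm off and I'll refit it. The stand overlay lines up well. The jog interface only has shifts plus turns about tool z, so getting the 35° lean is an open question. I'll lift clear first, turn the jaws to the stand's yaw, and see how the arm behaves near its reach limit.

Call:
{"method": "jog_arm", "body": {
  "targets": [0,0,-0.05,6.4,0,0,-0.05,6.4,0,0,-0.05,0,0,0,-0.05,0,0,0,-0.05,0,0.035,-0.031,0,0,0.035,-0.031,0,0,0.035,-0.031,0,0,0.035,-0.031,0,0,0.035,-0.031,0,0,0.035,-0.031,0,0,0.035,-0.031,0,0,0.035,-0.031,0,0,0.035,-0.031,0,0,0.035,-0.031,0,0,0.035,-0.031,0,0,0.035,-0.031,0,0],
  "claw": 0.5
}}

```text
time_s: 1.8
tool_pos: [599.8, -216.4, 480.7]
orientation: [-0.0, 0.998, 0.058, -0.0]
force: [0.7, -1.2, 0.1]
width: 43.0
```

```bash
cat > fitb.py <<'E'
from st import *
from scipy.optimize import least_squares
S=lambda p,o,k:[(x/k+o[0]-.5+.5/k,y/k+o[1]-.5+.5/k) for x,y in p]
sp=S([(278,515),(98,322),(278,112),(88,188),(452,38)],(195,270),8); sP=[(-55,68,0),(55,68,0),(55,0,50),(55,64,50),(55,-64,50)]
tp=S([(88,134),(262,88),(430,48)],(195,230),8); tP=[(55,64,50),(55,0,50),(55,-64,50)]
def f(v):
    o,M=frame((v[0],v[1],0),v[2])
    return np.r_[(proj('scene',o+np.array(sP)@M.T)-sp).ravel(),(proj('top',o+np.array(tP)@M.T)-tp).ravel()]
r=least_squares(f,[417,205,-2]);print(r.x);print(np.round(r.fun.reshape(-1,2),2))
E
python3 fitb.py; python3 -c "
from h import *
o=bot.observe();print(o)"
```

```text
[419.70586815 204.57594836  -2.86923882]
[[ 0.15  2.05]
 [-0.3   0.34]
 [ 0.11 -0.56]
 [ 0.26 -0.3 ]
 [ 0.49 -0.5 ]
 [-0.   -0.63]
 [-0.33 -0.24]
 [-0.05 -0.59]]
{'time_s': 1.8, 'joint_pos': array([-3.85301483e-01,  1.48292451e-01,  1.29566415e+00, -8.14937299e-05,
        1.69841581e+00,  1.06901355e+00]), 'qd': array([ 0.7027325 ,  0.32552908, -0.36195183, -0.00371484,  0.03336258,
        0.70208083]), 'effort': array([ -2.33849578, -49.28773999, -36.84247255,   0.15201802,
         0.1867962 ,  -0.72221668]), 'tool_pos': array([ 599.83646431, -216.43786823,  480.71629518]), 'orientation': array([-1.30805963e-04,  9.98304717e-01,  5.82025632e-02, -3.69496595e-04]), 'force': array([ 0.66976331, -1.17297785,  0.11918591]), 'torque': array([-0.04799688, -0.06114371,  0.00731877]), 'width': 43.04491530226473}
```

Call:
{"method": "jog_arm", "body": {
  "targets": [0.035,-0.035,0,0,0.035,-0.035,0,0,0.035,-0.035,0,0,0.035,-0.035,0,0,0.035,-0.035,0,0,0.035,-0.035,0,0,0.035,-0.035,0,0,0.035,-0.035,0,0,0.05,0,0,0,0.05,0,0,0]
}}

```text
time_s: 2.8
tool_pos: [907.6, 102.5, 463.8]
orientation: [-0.001, 0.998, 0.06, 0.01]
force: [2.8, 0.1, 19.2]
width: 42.6
```

Call:
{"method": "jog_arm", "body": {
  "targets": [0.05,0,0,0,0.05,0,0,0]
}}

```text
time_s: 3.0
tool_pos: [947.7, 105.4, 428.0]
orientation: [-0.002, 0.998, 0.058, 0.037]
force: [0.3, 0.5, 0.5]
width: 42.9
```

Call:
{"method": "jog_arm", "body": {
  "targets": [0.05,0,0,0]
}}

```text
time_s: 3.1
tool_pos: [966.1, 107.5, 417.7]
orientation: [-0.003, 0.997, 0.058, 0.054]
force: [-1.2, 0.3, 0.4]
width: 42.8
```

Call:
{"method": "jog_arm", "body": {
  "targets": [0.05,0,0,0]
}}

```text
time_s: 3.2
tool_pos: [983.8, 109.7, 407.0]
orientation: [-0.004, 0.996, 0.058, 0.071]
force: [-0.5, 0.6, -1.3]
width: 42.8
```

```bash
python3 -c "
from h import *
o=bot.observe();print(o['joint_pos'],o['tool_pos'],o['orientation'])"
```

```text
[0.08453633 0.91681635 0.31307556 0.00384694 1.77012169 1.53986928] [983.75839919 109.66702802 407.04016931] [-0.00374873  0.99580217  0.05806741  0.0706552 ]
```

The joint-3 range limit makes the reach-limited moves lean the tool outward, which is the direction I need. It's now at about 8°, so I'll carry on while holding height.

Call:
{"method": "jog_arm", "body": {
  "targets": [0.05,0,-0.02,0,0.05,0,-0.02,0]
}}

```text
time_s: 3.4
tool_pos: [1001.3, 112.0, 422.0]
orientation: [-0.006, 0.993, 0.058, 0.105]
force: [-0.2, -0.0, 0.2]
width: 42.3
```

```bash
cat > s.py <<'E'
from h import *
np.set_printoptions(precision=4,suppress=True)
o=bot.observe();M=rot(o['orientation']);z=M[:,2]
print('t',o['time_s'],'tcp',o['tool_pos'],'j',o['joint_pos'],'F',o['force'],'w',o['width'])
print('lean',np.degrees(np.arccos(-z[2])),'az',np.degrees(np.arctan2(z[1],z[0])),'xt',M[:,0],'yt',M[:,1],'zt',z)
E
python3 s.py
```

```text
t 3.4 tcp [1001.2555  112.027   422.0181] j [0.0848 0.9052 0.3132 0.0056 1.713  1.5406] F [-0.2278 -0.0242  0.1719] w 42.32620154807042
lean 12.045052903894886 az 6.377199572728086 xt [0.9714 0.1137 0.2087] yt [ 0.116  -0.9932  0.0011] zt [ 0.2074  0.0232 -0.978 ]
```

Call:
{"method": "jog_arm", "body": {
  "targets": [0.05,0,0,0,0.05,0,0,0,0.05,0,0,0,0.05,0,0,0]
}}

```text
time_s: 3.8
tool_pos: [1062.0, 119.7, 410.3]
orientation: [-0.009, 0.983, 0.057, 0.175]
force: [0.5, 0.9, -0.5]
width: 43.0
```

```bash
python3 s.py
```

```text
t 3.8 tcp [1061.9791  119.7059  410.3339] j [0.0862 0.9335 0.3109 0.0086 1.5446 1.5419] F [ 0.5159  0.9305 -0.48  ] w 43.035712862885845
lean 20.20762609849838 az 6.358959093809999 xt [0.9321 0.1093 0.3454] yt [ 0.1158 -0.9933  0.0019] zt [ 0.3433  0.0383 -0.9384]
```

Call:
{"method": "jog_arm", "body": {
  "targets": [0.05,0,0,0,0.05,0,0,0,0.05,0,0,0,0.05,0,0,0,0.05,0,0,0]
}}

```text
time_s: 4.3
tool_pos: [1120.7, 127.3, 427.9]
orientation: [-0.014, 0.964, 0.056, 0.26]
force: [0.6, -1.1, 0.2]
width: 43.2
```

```bash
python3 s.py
```

```text
t 4.3 tcp [1120.6664  127.2783  427.891 ] j [0.0872 0.9423 0.3109 0.0126 1.3609 1.5422] F [ 0.6174 -1.0765  0.2045] w 43.179632208557535
lean 30.230768965930263 az 6.397723373207876 xt [0.8581 0.1011 0.5035] yt [ 0.1156 -0.9933  0.0024] zt [ 0.5003  0.0561 -0.864 ]
```

Call:
{"method": "jog_arm", "body": {
  "targets": [0.05,0,0,0,0.05,0,0,0]
}}

```text
time_s: 4.5
tool_pos: [1138.5, 129.6, 445.8]
orientation: [-0.016, 0.954, 0.056, 0.294]
force: [-0.6, -0.2, 0.7]
width: 43.1
```

```bash
python3 s.py
```

```text
t 4.5 tcp [1138.5113  129.6136  445.7846] j [0.0875 0.9371 0.3109 0.0143 1.2964 1.5421] F [-0.5995 -0.1846  0.686 ] w 43.068185726992716
lean 34.22470897930863 az 6.408881388505395 xt [0.8211 0.0969 0.5624] yt [ 0.1154 -0.9933  0.0026] zt [ 0.5589  0.0628 -0.8268]
```

```bash
cat > kin.py <<'E'
from st import *
D=np.array([[.2647,1.6052,1.2737,674.3,230.1],[.1483,1.2957,1.6984,637.7,480.7],[.9168,.3131,1.7701,989.8,407.],[.9423,.3109,1.3609,1127.9,427.9],[.9371,.3109,1.2964,1145.9,445.8],[.9335,.3109,1.5446,1068.7,410.3]])
A=[];b=[]
for q2,q3,q5,r,z in D:
    A.append([np.sin(q2),np.sin(q2+q3),np.sin(q2+q3+q5),1,0]);b.append(r)
    A.append([np.cos(q2),np.cos(q2+q3),np.cos(q2+q3+q5),0,1]);b.append(z)
x,res,_,_=np.linalg.lstsq(np.array(A),np.array(b),rcond=None)
L2,L3,d,r0,z0=x
def ik(tcp,zt):
    w=np.array(tcp)-d*np.array(zt); r=np.hypot(w[0],w[1])-r0; h=w[2]-z0
    c=(r*r+h*h-L2**2-L3**2)/(2*L2*L3); q3=np.arccos(np.clip(c,-1,1)); q2=np.arctan2(r,h)-np.arctan2(L3*np.sin(q3),L2+L3*np.cos(q3))
    q1=np.arctan2(w[1],w[0])
    f=np.array([np.sin(q2+q3)*np.cos(q1),np.sin(q2+q3)*np.sin(q1),np.cos(q2+q3)])
    q5=np.arccos(f@zt)
    return np.r_[q1,q2,q3,q5,c],w
if __name__=='__main__':
    np.set_printoptions(precision=3,suppress=True)
    print(x,res, np.array(A)@x-b)
    n=frame(0,SY,35)[1][:,2]
    for y in(-78,78):
        for s in (20,60,100,150,200,250,300): 
            p=st((0,y,62))+n*s; print(y,s,p,*ik(p,-n))
    for z in (20,62,104,200): print(ik([419,205,z],[0,0,-1]))
E
python3 kin.py
```

```text
[512.31  566.354 348.279   0.167 250.754] [0.294] [ 0.407 -0.041 -0.309  0.081 -0.12  -0.019  0.024 -0.019  0.058 -0.032
 -0.06   0.029]
-78 20 [ 565.748 -254.307   78.383] [-0.647  0.109  2.237  0.518 -0.618] [ 367.36  -277.717  363.677]
-78 60 [ 542.963 -256.996  111.149] [-0.683  0.024  2.251  0.583 -0.629] [ 344.575 -280.406  396.443]
-78 100 [ 520.178 -259.684  143.915] [-0.722 -0.058  2.257  0.657 -0.634] [ 321.79  -283.095  429.209]
-78 150 [ 491.697 -263.045  184.873] [-0.774 -0.154  2.256  0.759 -0.633] [ 293.309 -286.456  470.166]
-78 200 [ 463.216 -266.406  225.83 ] [-0.83  -0.24   2.243  0.867 -0.623] [ 264.828 -289.817  511.124]
-78 250 [ 434.735 -269.767  266.788] [-0.892 -0.315  2.22   0.98  -0.604] [ 236.347 -293.178  552.081]
-78 300 [ 406.254 -273.128  307.746] [-0.959 -0.376  2.186  1.095 -0.577] [ 207.865 -296.538  593.039]
78 20 [547.467 -99.382  78.383] [-0.338 -0.064  2.415  0.341 -0.747] [ 349.078 -122.792  363.677]
78 60 [ 524.682 -102.071  111.149] [-0.367 -0.174  2.431  0.423 -0.758] [ 326.294 -125.481  396.443]
78 100 [ 501.897 -104.759  143.915] [-0.4   -0.281  2.439  0.518 -0.763] [ 303.509 -128.17   429.209]
78 150 [ 473.415 -108.12   184.873] [-0.446 -0.407  2.437  0.647 -0.762] [ 275.027 -131.531  470.166]
78 200 [ 444.934 -111.481  225.83 ] [-0.501 -0.52   2.422  0.784 -0.752] [ 246.546 -134.892  511.124]
78 250 [ 416.453 -114.842  266.788] [-0.565 -0.616  2.395  0.922 -0.734] [ 218.065 -138.252  552.081]
78 300 [ 387.972 -118.203  307.746] [-0.642 -0.694  2.356  1.06  -0.707] [ 189.584 -141.613  593.039]
(array([ 0.455,  0.112,  2.223,  0.807, -0.607]), array([419.   , 205.   , 368.279]))
(array([ 0.455,  0.045,  2.198,  0.899, -0.586]), array([419.   , 205.   , 410.279]))
(array([ 0.455, -0.014,  2.166,  0.99 , -0.56 ]), array([419.   , 205.   , 452.279]))
(array([ 0.455, -0.116,  2.069,  1.188, -0.478]), array([419.   , 205.   , 548.279]))
```

Kinematics fit to sub-millimetre, and both approach lines are within range. Next I bring the leaned tool back over the stand to the approach line for the green tray.

Call:
{"method": "jog_arm", "body": {
  "targets": [-0.038,0.0186,-0.0224,0,-0.038,0.0186,-0.0224,0,-0.038,0.0186,-0.0224,0,-0.038,0.0186,-0.0224,0,-0.038,0.0186,-0.0224,0,-0.038,0.0186,-0.0224,0,-0.038,0.0186,-0.0224,0,-0.038,0.0186,-0.0224,0,-0.038,0.0186,-0.0224,0,-0.038,0.0186,-0.0224,0,-0.038,0.0186,-0.0224,0,-0.038,0.0186,-0.0224,0,-0.038,0.0186,-0.0224,0,-0.038,0.0186,-0.0224,0,-0.038,0.0186,-0.0224,0,-0.038,0.0186,-0.0224,0,-0.038,0.0186,-0.0224,0,0,0,0,0]
}}

```text
time_s: 6.3
tool_pos: [445.2, -266.8, 402.9]
orientation: [-0.011, 0.955, 0.053, 0.292]
force: [0.5, 0.8, -0.5]
width: 42.9
```

```bash
cat >> s.py <<'E'
import sys
if len(sys.argv)>3:
    T=np.array([float(v) for v in sys.argv[1:4]]); print('delta tool mm',M.T@(T-o['tool_pos']))
E
python3 s.py; python3 - <<'E'
from st import *
for y in (-78,78):
  for s in(20,110,220): print(y,s,st((0,y,62))+s*frame(0,SY,35)[1][:,2])
E
python3 s.py 452.6 -267 240.4
```

```text
t 6.3 tcp [ 445.2379 -266.7741  402.9452] j [-0.9134 -0.3708  2.0061  0.5298  1.2117  0.432 ] F [ 0.4673  0.7709 -0.523 ] w 42.863490443013845
lean 34.021808734357926 az 5.410191143422998 xt [0.8235 0.0939 0.5594] yt [ 0.1073 -0.9942  0.0088] zt [ 0.557   0.0528 -0.8288]
-78 20 [ 565.74839474 -254.30689212   78.38304089]
-78 110 [ 514.48221991 -260.35649856  152.10672487]
-78 220 [ 451.82356179 -267.75046198  242.21344974]
78 20 [547.46663867 -99.38182186  78.38304089]
78 110 [ 496.20046384 -105.4314283   152.10672487]
78 220 [ 433.54180572 -112.82539172  242.21344974]
t 6.3 tcp [ 445.2379 -266.7741  402.9452] j [-0.9134 -0.3708  2.0061  0.5298  1.2117  0.432 ] F [ 0.4673  0.7709 -0.523 ] w 42.863490443013845
lean 34.021808734357926 az 5.410191143422998 xt [0.8235 0.0939 0.5594] yt [ 0.1073 -0.9942  0.0088] zt [ 0.557   0.0528 -0.8288]
delta tool mm [-84.8923  -0.4231 138.8104]
```

Call:
{"method": "jog_arm", "body": {
  "targets": [-0.0212,0,0.0347,0,-0.0212,0,0.0347,0,-0.0212,0,0.0347,0,-0.0212,0,0.0347,0,0,0,0.04,0,0,0,0.04,0,0,0,0.03,0,0,0,0,0]
}}

```text
time_s: 7.1
tool_pos: [518.0, -253.2, 144.4]
orientation: [-0.017, 0.955, 0.057, 0.29]
force: [-0.4, 0.4, -1.0]
width: 42.6
```

```bash
python3 s.py 514.5 -260.4 152.1; python3 - <<'E'
from h import *
s=bot.grab_frame('scene');t=bot.grab_frame('top');cv2.imwrite('pics/s1.png',s);cv2.imwrite('pics/t1.png',t)
crop(s,240,125,370,270,4,'pics/s1c.png');crop(t,270,85,410,225,4,'pics/t1c.png')
E
```

```text
t 7.1 tcp [ 518.0395 -253.2031  144.3587] j [-0.7613 -0.0665  2.2558  0.7384  0.6912  0.1711] F [-0.3959  0.3766 -1.0025] w 42.60808182780434
lean 33.81518499039498 az 6.823705774155096 xt [0.825  0.0985 0.5565] yt [ 0.1186 -0.9929 -0.0001] zt [ 0.5526  0.0661 -0.8308]
delta tool mm [ 0.6795  6.7253 -8.8635]
```

View pics/s1c.png

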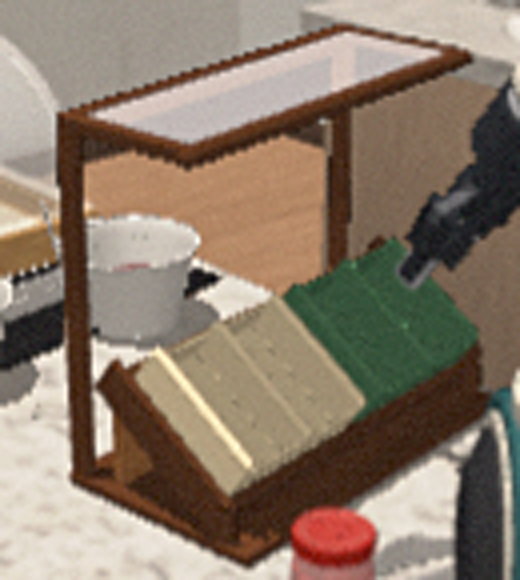

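View pics/t1.png

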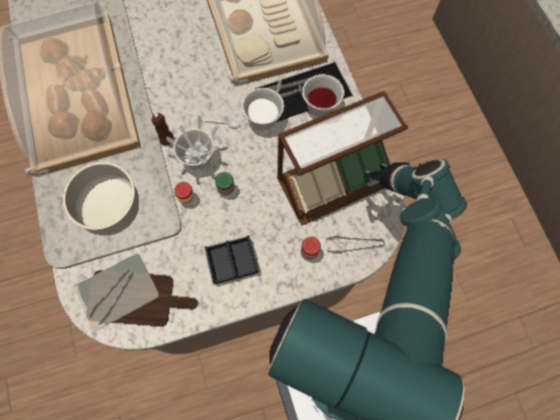

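The picture shows the fingers over the green tray at about (415,270) in the crop, slightly to its right. I shift by +6.7 mm in tool y and go in.

Call:
{"method": "jog_arm", "body": {
  "targets": [0,0.0067,0,0,0,0,0.02,0,0,0,0.02,0,0,0,0.02,0,0,0,0,0]
}}

```text
time_s: 7.7
tool_pos: [552.1, -259.0, 97.3]
orientation: [-0.015, 0.955, 0.056, 0.292]
force: [-0.4, 0.1, -1.4]
width: 42.7
```

```bash
python3 s.py 565.7 -254.3 78.4
```

```text
t 7.7 tcp [ 552.0764 -259.0406   97.2705] j [-0.7182  0.0639  2.2334  0.8402  0.5866  0.0802] F [-0.4485  0.0698 -1.4328] w 42.693362064204855
lean 33.97286555387026 az 6.38929706276737 xt [0.8235 0.0976 0.5588] yt [ 0.1157 -0.9933  0.003 ] zt [ 0.5553  0.0622 -0.8293]
delta tool mm [ 1.1377 -3.189  23.5097]
```

Call:
{"method": "jog_arm", "body": {
  "targets": [0,-0.003,0.012,0,0,0,0.01,0,0,0,0,0]
}}

```text
time_s: 8.0
tool_pos: [563.6, -253.9, 78.3]
orientation: [-0.016, 0.955, 0.056, 0.291]
force: [-0.4, -0.2, -0.8]
width: 43.0
```

```bash
python3 s.py 565.7 -254.3 78.4;python3 - <<'E'
from h import *
s=bot.grab_frame('scene');t=bot.grab_frame('top')
a=cv2.resize(s[160:240,290:390],None,fx=4,fy=4,interpolation=3);b=cv2.resize(t[110:190,330:430],None,fx=4,fy=4,interpolation=3)
cv2.imwrite('pics/s2c.png',np.hstack([a,b]))
E
```

```text
t 8.0 tcp [ 563.6495 -253.8691   78.322 ] j [-0.6934  0.1073  2.2308  0.8862  0.5471  0.0454] F [-0.4204 -0.2335 -0.8233] w 42.97755028868588
lean 33.93806097928647 az 6.474967159145769 xt [0.8239 0.0976 0.5583] yt [ 0.1161 -0.9932  0.0023] zt [ 0.5547  0.063  -0.8296]
delta tool mm [1.6908 0.6663 1.0457]
```

View pics/s2c.png

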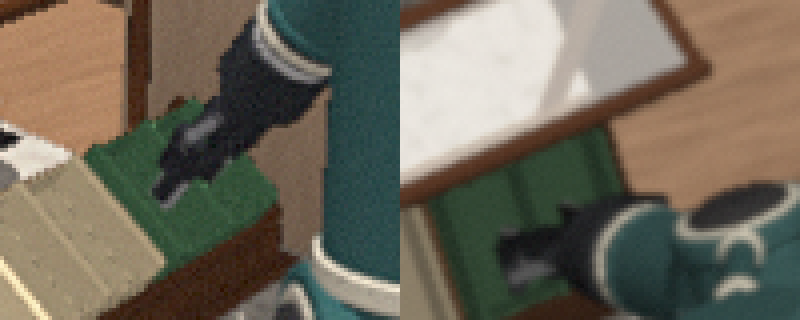

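The left finger is in the left compartment at about (165,190), and the divider runs behind the gripper. I close the gripper.

Call:
{"method": "jog_arm", "body": {
  "targets": [0,0,0,0,0,0,0,0,0,0,0,0,0,0,0,0,0,0,0,0,0,0,0,0],
  "claw": 0
}}

```text
time_s: 8.7
tool_pos: [563.6, -254.1, 79.3]
orientation: [-0.016, 0.955, 0.056, 0.292]
force: [-4.9, 0.8, 7.0]
width: 7.0
```

```bash
python3 s.py
```

```text
t 8.7 tcp [ 563.6464 -254.1102   79.319 ] j [-0.694   0.1057  2.2306  0.8854  0.5482  0.0456] F [-4.9405  0.7759  7.0048] w 6.950354749032718
lean 33.982521134261965 az 6.44080429945662 xt [0.8234 0.0983 0.5589] yt [ 0.1166 -0.9932  0.003 ] zt [ 0.5554  0.0627 -0.8292]
```

Call:
{"method": "jog_arm", "body": {
  "targets": [0,0,-0.01,0,0,0,-0.02,0,0,0,-0.03,0,0,0,-0.03,0,0,0,-0.03,0,0,0,-0.03,0,0,0,0,0]
}}

```text
time_s: 9.4
tool_pos: [480.1, -265.4, 206.9]
orientation: [-0.013, 0.954, 0.056, 0.293]
force: [0.9, -0.4, -2.3]
width: 7.1
```

```bash
python3 s.py 437 49 215;python3 - <<'E'
from h import *
cv2.imwrite('pics/s3.png',bot.grab_frame('scene'))
E
```

```text
t 9.4 tcp [ 480.0516 -265.3927  206.9197] j [-0.8457 -0.1971  2.2408  0.6592  0.8386  0.2224] F [ 0.9293 -0.3813 -2.2581] w 7.142639291659612
lean 34.12265266633537 az 5.8418594550074925 xt [0.822  0.0987 0.5609] yt [ 0.1137 -0.9935  0.0081] zt [ 0.5581  0.0571 -0.8278]
delta tool mm [   0.1753 -317.1728  -12.7634]
```

View pics/s3.png

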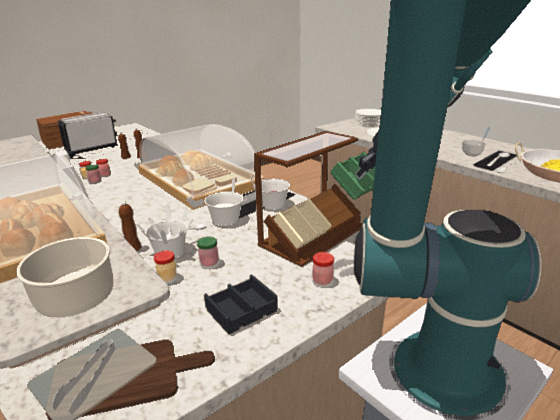

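The green tray is clear of the stand at (360,175), still held parallel to the slope. Now I move it in front of the base to level it.

Call:
{"method": "jog_arm", "body": {
  "targets": [0,-0.02,-0.0025,0,0,-0.03,-0.0025,0,0,-0.0317,-0.0025,0,0,-0.0317,-0.0025,0,0,-0.0317,-0.0025,0,0,-0.0317,0,0,0,-0.0317,0,0,0,-0.0317,0,0,0,-0.0317,0,0,0,-0.025,0,0,0,-0.02,0,0,0,0,0,0]
}}

```text
time_s: 10.65
tool_pos: [434.8, 53.4, 210.0]
orientation: [-0.017, 0.955, 0.059, 0.289]
force: [-0.7, 0.6, -2.6]
width: 6.7
```

```bash
python3 s.py 437 49 215
```

```text
t 10.65 tcp [434.8173  53.4391 209.9797] j [ 0.0227 -0.6168  2.4905  0.0852  0.6835  1.421 ] F [-0.711   0.5981 -2.5772] w 6.714801187468441
lean 33.7073172692267 az 6.8523403158524445 xt [0.8256 0.1023 0.5549] yt [ 0.1218 -0.9926  0.0017] zt [ 0.551   0.0662 -0.8319]
delta tool mm [ 4.1341  4.6803 -3.2676]
```

Call:
{"method": "jog_arm", "body": {
  "targets": [0,-0.022,0,0,-0.033,0,-0.022,0,-0.033,0,-0.022,0,0,0,0,0]
}}

```text
time_s: 11.05
tool_pos: [358.7, 64.1, 221.4]
orientation: [-0.016, 0.955, 0.056, 0.292]
force: [-0.2, 0.1, -1.3]
width: 6.9
```

```bash
python3 s.py
```

```text
t 11.05 tcp [358.7073  64.1107 221.3501] j [ 0.1039 -0.8752  2.5683  0.0063  0.8543  1.5542] F [-0.1664  0.0725 -1.3166] w 6.9006726229076945
lean 34.04631895313866 az 6.442649971381999 xt [0.8227 0.0983 0.5599] yt [ 0.1166 -0.9932  0.003 ] zt [ 0.5563  0.0628 -0.8286]
```

Call:
{"method": "jog_arm", "body": {
  "targets": [-0.04,0,0,0,-0.04,0,0,0]
}}

```text
time_s: 11.25
tool_pos: [321.9, 65.0, 220.0]
orientation: [-0.011, 0.963, 0.055, 0.265]
force: [0.1, 0.5, -1.7]
width: 7.1
```

```bash
python3 s.py
```

```text
t 11.25 tcp [321.9177  65.0358 219.9636] j [ 0.1518 -0.9437  2.571  -0.0322  0.9788  1.6195] F [ 0.0906  0.4568 -1.7392] w 7.12020670915512
lean 30.72768003547853 az 5.698160581394735 xt [0.8538 0.0996 0.5109] yt [ 0.1115 -0.9937  0.0073] zt [ 0.5084  0.0507 -0.8596]
```

Call:
{"method": "jog_arm", "body": {
  "targets": [-0.02,0,0.034,0,-0.02,0,0.034,0]
}}

```text
time_s: 11.45
tool_pos: [352.7, 74.4, 183.8]
orientation: [-0.008, 0.968, 0.055, 0.247]
force: [1.1, -0.2, -1.3]
width: 7.2
```

```bash
python3 s.py
```

```text
t 11.45 tcp [352.7074  74.4359 183.8199] j [ 0.1814 -0.7696  2.5702 -0.0589  0.8448  1.6668] F [ 1.0789 -0.2108 -1.2812] w 7.190858692725868
lean 28.57829133159277 az 5.109446614994803 xt [0.8723 0.1023 0.4782] yt [ 0.1102 -0.9938  0.0116] zt [ 0.4765  0.0426 -0.8782]
```

Call:
{"method": "jog_arm", "body": {
  "targets": [0,0.018,0,0,-0.046,0,0.018,0,-0.046,0,0.018,0,-0.046,0,0.018,0]
}}

```text
time_s: 11.85
tool_pos: [327.3, 63.2, 162.7]
orientation: [-0.0, 0.979, 0.053, 0.196]
force: [0.6, -0.1, -2.2]
width: 7.2
```

```bash
python3 s.py
```

```text
t 11.85 tcp [327.2654  63.239  162.7497] j [ 0.1557 -0.7449  2.571  -0.0475  0.9242  1.6385] F [ 0.6291 -0.056  -2.208 ] w 7.204317856987335
lean 22.550739273059396 az 3.2506515530239906 xt [0.9178 0.1046 0.383 ] yt [ 0.1049 -0.9943  0.0201] zt [ 0.3829  0.0217 -0.9235]
```

Call:
{"method": "jog_arm", "body": {
  "targets": [0,0.03,0,0,-0.046,0.003,0.018,0,-0.046,0.003,0.018,0,-0.046,0.003,0.018,0]
}}

```text
time_s: 12.25
tool_pos: [298.5, 18.0, 156.3]
orientation: [0.0, 0.987, 0.055, 0.149]
force: [0.1, -0.1, -2.9]
width: 6.7
```

```bash
python3 s.py
```

```text
t 12.25 tcp [298.4754  18.0282 156.3326] j [-0.0635 -0.7686  2.571   0.0401  1.042   1.3812] F [ 0.1056 -0.1377 -2.9083] w 6.738542035776108
lean 17.16131152825386 az 3.0992092278396646 xt [0.9495 0.1084 0.2946] yt [ 0.1083 -0.994   0.0168] zt [ 0.2946  0.016  -0.9555]
```

Call:
{"method": "jog_arm", "body": {
  "targets": [-0.044,-0.005,0.022,0,-0.044,-0.003,0.022,0,-0.044,0,0.022,0,-0.044,0,0.022,0]
}}

```text
time_s: 12.65
tool_pos: [250.9, 16.3, 153.2]
orientation: [0.001, 0.994, 0.055, 0.091]
force: [-0.1, -0.4, -2.6]
width: 6.6
```

```bash
python3 s.py; python3 - <<'E'
from h import *
cv2.imwrite('pics/s4.png',bot.grab_frame('scene'))
E
```

```text
t 12.65 tcp [250.9047  16.2876 153.157 ] j [-0.06   -0.8028  2.571   0.0198  1.1917  1.394 ] F [-0.1346 -0.3835 -2.5546] w 6.577611559405189
lean 10.464812245976596 az 2.3774119095755464 xt [0.9772 0.1103 0.1812] yt [ 0.1098 -0.9939  0.0127] zt [ 0.1815  0.0075 -0.9834]
```

View pics/s4.png

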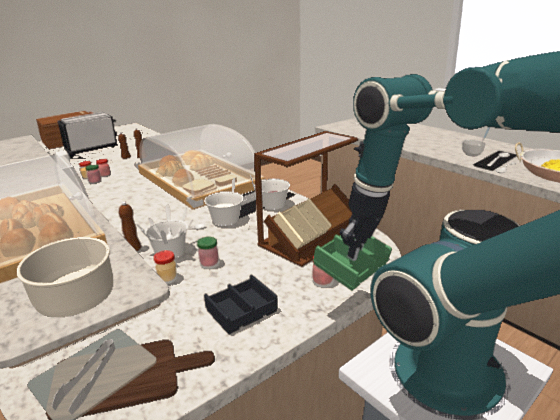

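The tray is held at (355,258), about 10° from level and clear of the shoulder. I'll keep levelling with a little more downward push to stay away from the base.

Call:
{"method": "jog_arm", "body": {
  "targets": [-0.033,0,0.036,0,-0.033,0,0.036,0,-0.033,0,0.034,0]
}}

```text
time_s: 13.0
tool_pos: [252.7, 9.8, 123.0]
orientation: [0.001, 0.997, 0.055, 0.05]
force: [0.5, 0.3, -2.3]
width: 6.8
```

```bash
python3 s.py
```

```text
t 13.0 tcp [252.6677   9.8386 123.0441] j [-0.0744 -0.6725  2.5705  0.0117  1.1443  1.3814] F [ 0.5306  0.2837 -2.2526] w 6.779567284146476
lean 5.72316242096294 az 1.855852768691738 xt [0.9889 0.1103 0.0994] yt [ 0.1101 -0.9939  0.0078] zt [ 0.0997  0.0032 -0.995 ]
```

Call:
{"method": "jog_arm", "body": {
  "targets": [-0.044,0,0.022,0,-0.044,0,0.022,0,-0.044,0,0.022,0]
}}

```text
time_s: 13.3
tool_pos: [206.6, -5.0, 137.9]
orientation: [-0.001, 0.998, 0.056, 0.009]
force: [-0.0, -0.1, -2.5]
width: 7.0
```

```bash
python3 s.py
```

```text
t 13.3 tcp [206.5683  -4.9527 137.9103] j [-0.1557 -0.7528  2.5708  0.0067  1.3057  1.3022] F [-0.0122 -0.1187 -2.4657] w 6.961565941871909
lean 1.090975368712575 az 10.812125035902492 xt [0.9936 0.111  0.019 ] yt [ 0.111  -0.9938 -0.0015] zt [ 0.0187  0.0036 -0.9998]
```

Call:
{"method": "jog_arm", "body": {
  "targets": [-0.044,0,0.022,0]
}}

```text
time_s: 13.4
tool_pos: [187.6, -11.5, 146.9]
orientation: [-0.003, 0.998, 0.056, -0.001]
force: [0.2, -0.8, -2.3]
width: 7.2
```

```bash
python3 s.py 418.1 172.6 160
```

```text
t 13.4 tcp [187.5531 -11.5245 146.871 ] j [-0.2022 -0.7994  2.5707  0.0043  1.3744  1.2561] F [ 0.2447 -0.7581 -2.3402] w 7.19590328707251
lean 0.3423108582281667 az 123.20695584173035 xt [ 0.9938  0.1114 -0.0027] yt [ 0.1114 -0.9938 -0.0053] zt [-0.0033  0.005  -1.    ]
delta tool mm [ 249.5849 -157.3703  -12.9627]
```

Call:
{"method": "jog_arm", "body": {
  "targets": [0.02,-0.012,-0.002,0,0.0312,-0.0197,-0.002,0,0.0312,-0.0197,-0.002,0,0.0312,-0.0197,-0.002,0,0.0312,-0.0197,-0.002,0,0.0312,-0.0197,-0.002,0,0.0312,-0.0197,0,0,0.0312,-0.0197,0,0,0.01,-0.0065,0,0,0,0,0,4.6,0,0,0,4.6,0,0,0,0,0,0,0,0]
}}

```text
time_s: 14.7
tool_pos: [417.4, 171.0, 159.5]
orientation: [-0.002, 1.0, -0.024, -0.001]
force: [0.5, 1.1, -2.3]
width: 6.9
```

```bash
python3 s.py 418.1 172.6 130;python3 - <<'E'
from h import *
s=bot.grab_frame('scene');t=bot.grab_frame('top');cv2.imwrite('pics/s5.png',s);cv2.imwrite('pics/t5.png',t)
a=cv2.resize(s[210:330,195:325],None,fx=4,fy=4,interpolation=3);cv2.imwrite('pics/s5c.png',a)
a=cv2.resize(t[205:305,185:315],None,fx=4,fy=4,interpolation=3);cv2.imwrite('pics/t5c.png',a)
E
```

```text
t 14.7 tcp [417.4013 170.9787 159.5355] j [ 0.3298 -0.1095  2.1421  0.0054  1.1092  1.9464] F [ 0.534   1.1326 -2.2899] w 6.888991824554659
lean 0.27827587649628627 az 109.97836293046973 xt [ 0.9988 -0.0482 -0.0019] yt [-0.0482 -0.9988 -0.0045] zt [-0.0017  0.0046 -1.    ]
delta tool mm [ 0.6752 -1.5208 29.5414]
```

View pics/s5c.png

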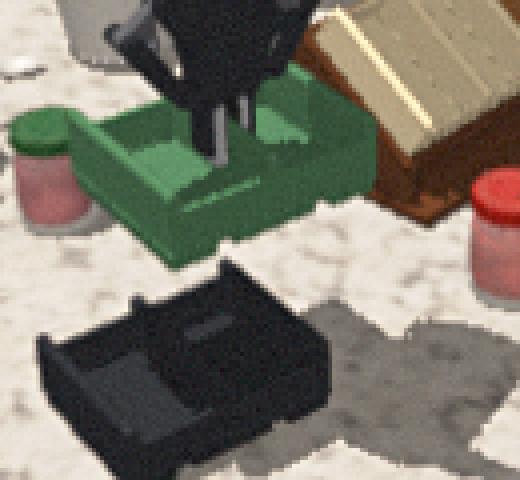

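View pics/t5c.png

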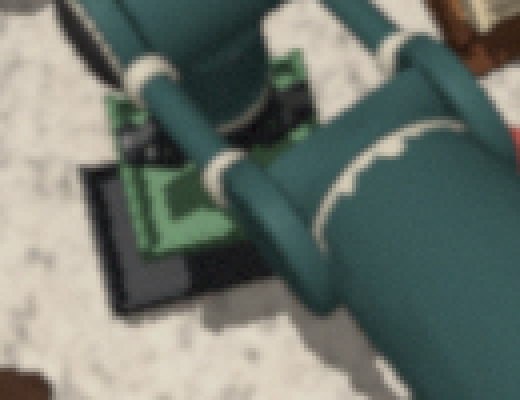

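```bash
python3 - <<'E'
from st import *
o=bot.observe();t=o['tool_pos']
im=cv2.imread('pics/s5.png');c=cv2.resize(im[210:330,195:325],None,fx=6,fy=6,interpolation=3)
draw(c,'scene',t-[0,0,20],frame(0,-2.76)[1],(0,0,255),6,(195,210),segs())
draw(c,'scene',np.array([419.7,204.6,0]),frame(0,-2.87)[1],(0,255,255),6,(195,210),segs())
cv2.imwrite('pics/s5o.png',c[:600,:800])
c=cv2.imread('pics/t5.png');c=cv2.resize(c[205:305,185:315],None,fx=6,fy=6,interpolation=3)
draw(c,'top',t-[0,0,20],frame(0,-2.76)[1],(0,0,255),6,(185,205),segs())
draw(c,'top',np.array([419.7,204.6,0]),frame(0,-2.87)[1],(0,255,255),6,(185,205),segs())
cv2.imwrite('pics/t5o.png',c)
E
```

```text
(no output)
```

View pics/s5o.png

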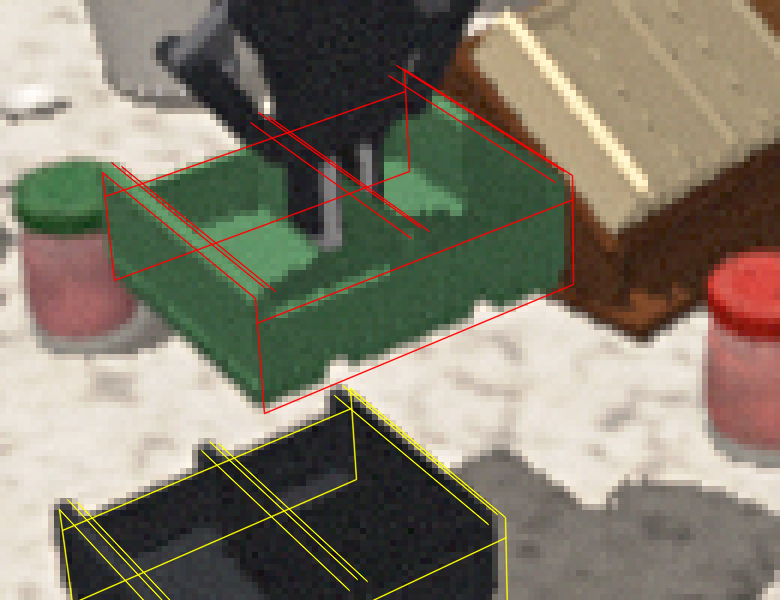

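View pics/t5o.png

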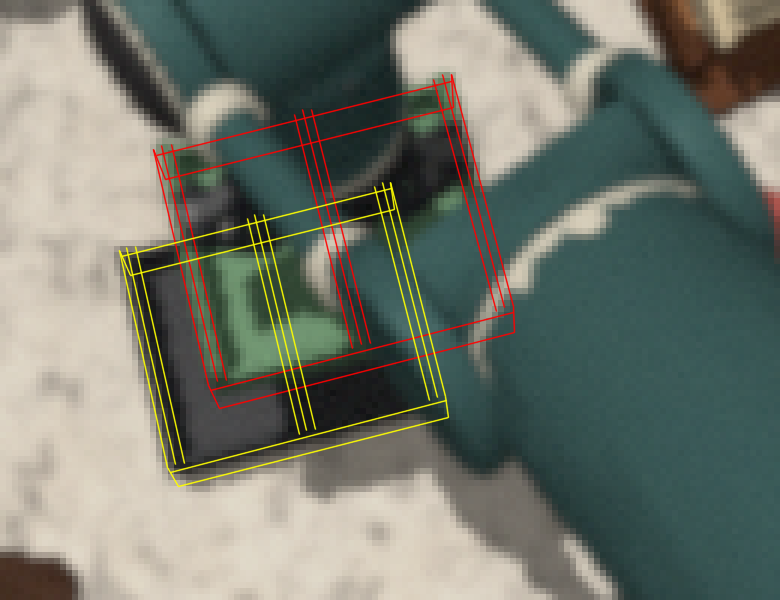

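Both overlays share the same ~1 px calibration offset, so the position of green relative to black is good. I correct by −1.5 mm in tool y and descend.

Call:
{"method": "jog_arm", "body": {
  "targets": [0,-0.0015,0.02,0,0,0,0.02,0,0,0,0.02,0,0,0,0.01,0,0,0,0.004,0,0,0,0,0]
}}

```text
time_s: 15.4
tool_pos: [417.9, 172.5, 85.9]
orientation: [-0.002, 1.0, -0.025, -0.001]
force: [-0.1, 0.0, -2.8]
width: 7.0
```

```bash
python3 s.py 418.1 172.6 62
```

```text
t 15.4 tcp [417.9184 172.4726  85.9024] j [ 0.3324 -0.017   2.2079  0.0062  0.9507  1.9501] F [-0.1083  0.0339 -2.8385] w 6.966656879317999
lean 0.2882809686401289 az 107.46541732448932 xt [ 0.9987 -0.0504 -0.0018] yt [-0.0504 -0.9987 -0.0047] zt [-0.0015  0.0048 -1.    ]
delta tool mm [ 0.2168 -0.0237 23.9025]
```

Call:
{"method": "jog_arm", "body": {
  "targets": [0,0,0.005,0,0,0,0.005,0,0,0,0.002,0,0,0,0,0]
}}

```text
time_s: 15.8
tool_pos: [417.8, 172.6, 73.8]
orientation: [-0.002, 1.0, -0.025, -0.001]
force: [-0.3, -0.3, -2.0]
width: 6.9
```

Call:
{"method": "jog_arm", "body": {
  "targets": [0,0,0.002,0,0,0,0.001,0,0,0,0,0]
}}

```text
time_s: 16.1
tool_pos: [418.2, 172.8, 71.1]
orientation: [-0.003, 1.0, -0.025, -0.0]
force: [-0.8, 0.7, -2.2]
width: 6.6
```

Call:
{"method": "jog_arm", "body": {
  "targets": [0,0,0.0015,0,0,0,0,0]
}}

```text
time_s: 16.3
tool_pos: [418.5, 173.1, 69.8]
orientation: [-0.003, 1.0, -0.025, -0.0]
force: [1.4, 1.6, -1.5]
width: 7.0
```

Call:
{"method": "jog_arm", "body": {
  "targets": [0,0,0.0015,0,0,0,0,0]
}}

```text
time_s: 16.5
tool_pos: [418.7, 173.3, 68.4]
orientation: [-0.003, 1.0, -0.025, 0.0]
force: [1.1, 3.5, -0.8]
width: 6.8
```

Call:
{"method": "jog_arm", "body": {
  "targets": [0,0,0.0015,0,0,0,0,0]
}}

```text
time_s: 16.7
tool_pos: [418.5, 173.0, 66.7]
orientation: [-0.003, 1.0, -0.025, -0.0]
force: [0.8, 4.3, -0.2]
width: 6.5
```

Contact is slight, with a sideways push toward +y and the tray already below ride-high height. I ease 1 mm that way and continue.

Call:
{"method": "jog_arm", "body": {
  "targets": [0,-0.001,0,0,0,0,0.0015,0,0,0,0,0]
}}

```text
time_s: 17.0
tool_pos: [417.9, 173.3, 65.3]
orientation: [-0.002, 1.0, -0.025, -0.001]
force: [-0.8, 0.6, 3.3]
width: 7.0
```

Call:
{"method": "jog_arm", "body": {
  "targets": [0,0,0.0015,0,0,0,0,0]
}}

```text
time_s: 17.2
tool_pos: [418.3, 173.4, 64.9]
orientation: [-0.002, 1.0, -0.025, -0.001]
force: [-3.0, 0.1, 12.2]
width: 6.9
```

Call:
{"method": "jog_arm", "body": {
  "targets": [0,0,0.0015,0,0,0,0,0]
}}

```text
time_s: 17.4
tool_pos: [418.3, 173.4, 64.8]
orientation: [-0.002, 1.0, -0.025, -0.001]
force: [-7.3, -1.0, 23.5]
width: 6.5
```

Call:
{"method": "jog_arm", "body": {
  "targets": [0,0,-0.0025,0,0,0,0,0]
}}

```text
time_s: 17.6
tool_pos: [418.2, 173.4, 65.0]
orientation: [-0.002, 1.0, -0.025, -0.0]
force: [-0.4, 1.1, 6.8]
width: 6.7
```

```bash
python3 - <<'E'
from h import *
s=bot.grab_frame('scene')
cv2.imwrite('pics/s6c.png',cv2.resize(s[230:340,195:305],None,fx=5,fy=5,interpolation=3))
E
```

```text
(no output)
```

View pics/s6c.png

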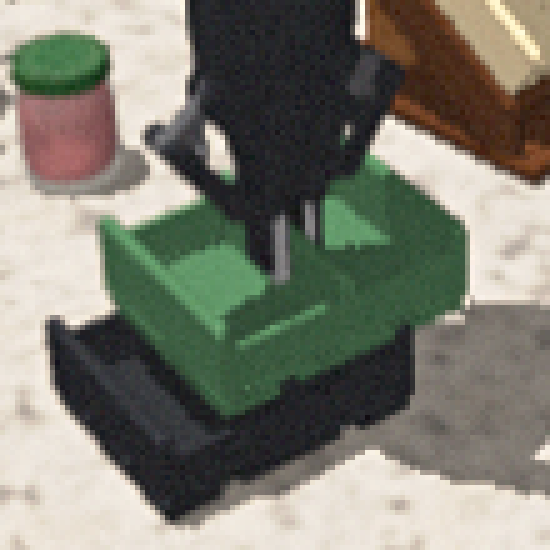

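It looks seated: the black divider sits inside the green groove at about (290,385). I release.

Call:
{"method": "jog_arm", "body": {
  "targets": [0,0,0,0,0,0,0,0,0,0,0,0,0,0,0,0],
  "claw": 0.5
}}

```text
time_s: 18.05
tool_pos: [417.8, 173.4, 64.1]
orientation: [-0.002, 1.0, -0.025, -0.001]
force: [0.1, -0.5, 0.2]
width: 42.6
```

Call:
{"method": "jog_arm", "body": {
  "targets": [0,0,-0.01,0,0,0,-0.03,0,0,0,-0.04,0,0,0,-0.05,0,0,0,-0.05,0,0,0,-0.05,0]
}}

```text
time_s: 18.65
tool_pos: [417.9, 172.3, 297.3]
orientation: [-0.003, 1.0, -0.025, -0.0]
force: [1.7, 0.1, 0.2]
width: 42.7
```

```bash
python3 s.py; python3 - <<'E'
from st import *
s=bot.grab_frame('scene');cv2.imwrite('pics/s7.png',s)
c=cv2.resize(s[245:340,195:305],None,fx=6,fy=6,interpolation=3)
cv2.imwrite('pics/s7c.png',c)
for z,dz in ((42,(0,0,255)),):
    o,M=frame((419.7,204.6,0),-2.87)
    draw(c,'scene',o+M@[0,-32,42.],M,dz,6,(195,245),segs())
    draw(c,'scene',o,M,(0,255,255),6,(195,245),segs())
cv2.imwrite('pics/s7o.png',c)
E
```

```text
t 18.65 tcp [417.8555 172.2953 297.2916] j [ 0.3322 -0.2069  1.9669  0.005   1.38    1.9526] F [1.7404 0.1064 0.1684] w 42.69101505080377
lean 0.2976866971891199 az 91.45750489547693 xt [ 0.9987 -0.0506 -0.0004] yt [-0.0506 -0.9987 -0.0052] zt [-0.0001  0.0052 -1.    ]
```

View pics/s7c.png

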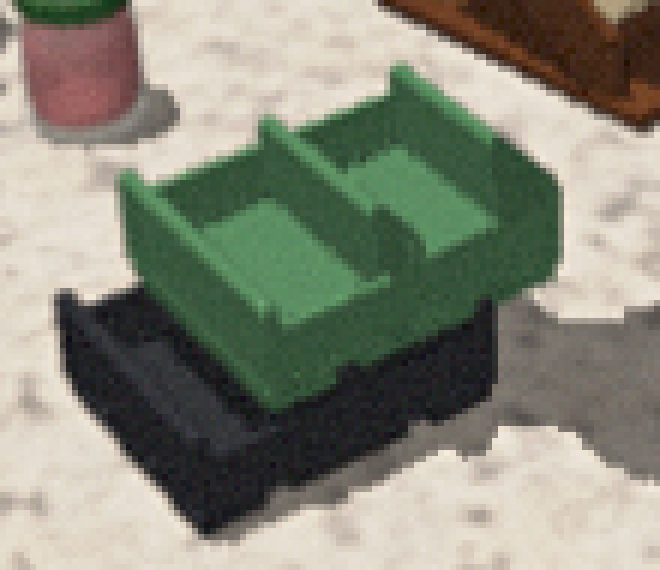

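View pics/s7o.png

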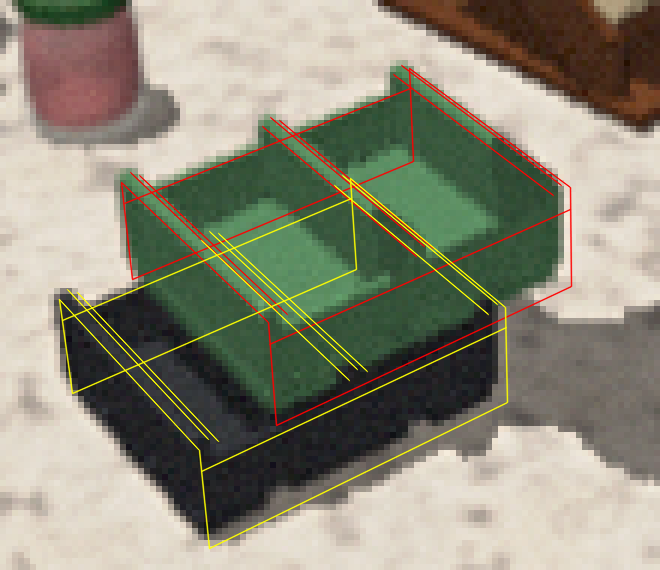

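Green is seated and flush: its overlay offset matches the black tray's, and the lips line up. Now I turn back to the stand's yaw, move out to the reach limit and lean the tool again.

Call:
{"method": "jog_arm", "body": {
  "targets": [0,0,-0.03,-4.75,0,0,-0.03,-4.75,0.043,0.0114,-0.01,0,0.043,0.0114,-0.01,0,0.043,0.0114,-0.01,0,0.043,0.0114,-0.01,0,0.043,0.0114,-0.01,0,0.043,0.0114,-0.01,0,0.043,0.0114,-0.01,0,0.043,0.0114,-0.01,0,0.043,0.0114,-0.01,0,0.043,0.0114,-0.01,0,0.043,0.0114,0,0,0,0,0,0]
}}

```text
time_s: 20.1
tool_pos: [901.3, 101.6, 442.2]
orientation: [-0.002, 0.998, 0.057, -0.004]
force: [0.4, 0.1, -2.8]
width: 42.7
```

```bash
python3 s.py
```

```text
t 20.1 tcp [901.3475 101.5667 442.2427] j [0.0831 0.8275 0.3955 0.0047 1.9274 1.5424] F [ 0.3698  0.1238 -2.7952] w 42.702209078473985
lean 0.5645739320783766 az 158.4965743087088 xt [ 0.9936  0.1129 -0.0087] yt [ 0.1128 -0.9936 -0.0046] zt [-0.0092  0.0036 -1.    ]
```

Call:
{"method": "jog_arm", "body": {
  "targets": [0.05,0,-0.01,0,0.05,0,-0.01,0,0.05,0,-0.02,0,0.05,0,-0.02,0,0.05,0,-0.02,0,0.05,0,-0.01,0,0.05,0,0,0,0.05,0,0,0,0.05,0,0,0,0.05,0,0,0]
}}

```text
time_s: 21.1
tool_pos: [1043.9, 120.7, 421.7]
orientation: [-0.012, 0.985, 0.057, 0.16]
force: [-0.2, -0.7, -0.5]
width: 42.9
```

```bash
python3 s.py
```

```text
t 21.1 tcp [1043.9416  120.7098  421.6816] j [0.0867 0.9159 0.3144 0.0142 1.5886 1.5454] F [-0.179  -0.6574 -0.4654] w 42.93411985822494
lean 18.5039884597085 az 7.528417172402384 xt [0.9422 0.1076 0.3173] yt [ 0.1152 -0.9933 -0.0053] zt [ 0.3146  0.0416 -0.9483]
```

Call:
{"method": "jog_arm", "body": {
  "targets": [0.05,0,0,0,0.05,0,0,0,0.05,0,0,0,0.05,0,0,0,0.05,0,0,0,0.05,0,0,0,0.05,0,0,0]
}}

```text
time_s: 21.8
tool_pos: [1126.4, 130.1, 446.0]
orientation: [-0.019, 0.958, 0.055, 0.279]
force: [-0.7, -0.2, -0.8]
width: 42.8
```

```bash
python3 s.py
```

```text
t 21.8 tcp [1126.4031  130.0587  445.9633] j [0.0869 0.9289 0.3143 0.0205 1.3311 1.5447] F [-0.71   -0.2229 -0.8108] w 42.78202439932202
lean 32.518363950909546 az 7.104873409738332 xt [0.8379 0.0943 0.5375] yt [ 0.1153 -0.9933 -0.0054] zt [ 0.5334  0.0665 -0.8432]
```

Call:
{"method": "jog_arm", "body": {
  "targets": [0.05,0,0,0,-0.0403,0.0099,-0.022,0,-0.0403,0.0099,-0.022,0,-0.0403,0.0099,-0.022,0,-0.0403,0.0099,-0.022,0,-0.0403,0.0099,-0.022,0,-0.0403,0.0099,-0.022,0,-0.0403,0.0099,-0.022,0,-0.0403,0.0099,-0.022,0,-0.0403,0.0099,-0.022,0,-0.0403,0.0099,-0.022,0,-0.0403,0.0099,-0.022,0,-0.0403,0.0099,-0.022,0,-0.0403,0.0099,-0.022,0,-0.0403,0.0099,-0.022,0,-0.0403,0.0099,-0.022,0,-0.0403,0.0099,-0.022,0,0,0,0,0,0,0,0,0]
}}

```text
time_s: 23.7
tool_pos: [449.3, -104.3, 384.0]
orientation: [-0.019, 0.953, 0.053, 0.297]
force: [0.4, -1.0, 0.1]
width: 42.8
```

```bash
python3 s.py 433.5 -112.8 242.2
```

```text
t 23.7 tcp [ 449.2529 -104.272   383.9994] j [-0.5551 -0.5878  2.1699  0.4091  1.0998  0.8026] F [ 0.3811 -0.9563  0.0531] w 42.811174715973806
lean 34.64493482919921 az 6.769537284596722 xt [0.8177 0.0903 0.5685] yt [ 0.1124 -0.9937 -0.0038] zt [ 0.5645  0.067  -0.8227]
delta tool mm [-94.2612   7.2462 107.1927]
```

Call:
{"method": "jog_arm", "body": {
  "targets": [-0.0236,0.0018,0.0268,0,-0.0236,0.0018,0.0268,0,-0.0236,0.0018,0.0268,0,-0.0236,0.0018,0.0268,0,0,0,0.04,0,0,0,0.04,0,0,0,0.02,0,0,0,0,0,0,0,0,0]
}}

```text
time_s: 24.6
tool_pos: [490.9, -104.0, 159.0]
orientation: [-0.02, 0.954, 0.056, 0.295]
force: [-0.6, -0.3, -0.0]
width: 42.5
```

```bash
python3 s.py 547.5 -99.4 78.4
```

```text
t 24.6 tcp [ 490.8781 -103.987   158.9624] j [-0.4884 -0.3258  2.4343  0.6056  0.6111  0.5378] F [-0.592  -0.2932 -0.042 ] w 42.53515982409926
lean 34.449944959366384 az 7.289345011652778 xt [0.8193 0.0938 0.5657] yt [ 0.118  -0.993  -0.0062] zt [ 0.5611  0.0718 -0.8246]
delta tool mm [ 1.2498  2.6208 98.534 ]
```

Call:
{"method": "jog_arm", "body": {
  "targets": [0.0012,0.0026,0.025,0,0,0,0.025,0,0,0,0.022,0,0,0,0,0,0,0,0,0]
}}

```text
time_s: 25.1
tool_pos: [532.8, -102.7, 101.8]
orientation: [-0.02, 0.953, 0.055, 0.297]
force: [-0.7, -0.1, 0.7]
width: 42.6
```

```bash
python3 s.py 547.5 -99.4 78.4;python3 - <<'E'
from h import *
s=bot.grab_frame('scene');t=bot.grab_frame('top')
a=cv2.resize(s[160:260,260:360],None,fx=4,fy=4,interpolation=3);b=cv2.resize(t[130:230,270:370],None,fx=4,fy=4,interpolation=3)
cv2.imwrite('pics/s8c.png',np.hstack([a,b]))
E
```

```text
t 25.1 tcp [ 532.7801 -102.7285  101.8057] j [-0.4296 -0.134   2.4171  0.7699  0.4425  0.3898] F [-0.6935 -0.0619  0.6689] w 42.59373219244085
lean 34.580889299400816 az 7.061933768539843 xt [0.8181 0.0927 0.5675] yt [ 0.1159 -0.9932 -0.0049] zt [ 0.5633  0.0698 -0.8233]
delta tool mm [-0.9329 -1.4857 27.794 ]
```

View pics/s8c.png

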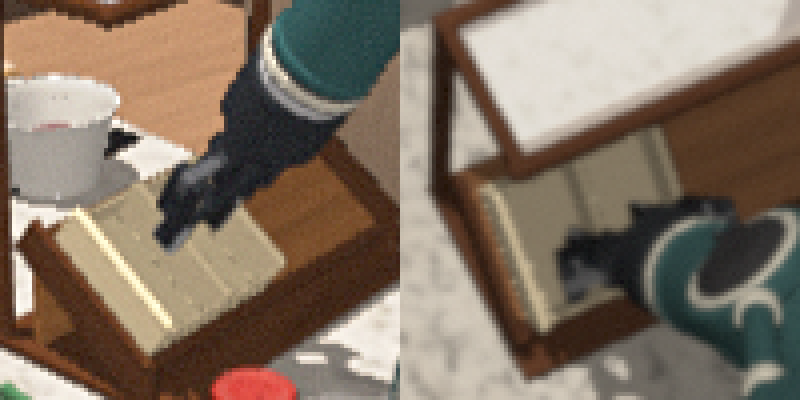

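The left finger is over the left cream compartment at about (170,240), and the divider is between the fingers. The last leg fell short near a singular wrist, so about 26 mm remains.

Call:
{"method": "jog_arm", "body": {
  "targets": [0,0,0.012,0,0,-0.0015,0.01,0,0,0,0,0]
}}

```text
time_s: 25.5
tool_pos: [544.6, -99.7, 83.1]
orientation: [-0.02, 0.953, 0.054, 0.296]
force: [-1.2, -0.7, 0.2]
width: 42.9
```

```bash
python3 s.py 547.5 -99.4 78.4
```

```text
t 25.5 tcp [544.6291 -99.7494  83.0936] j [-0.4087 -0.0748  2.4102  0.8438  0.3951  0.3248] F [-1.172  -0.6662  0.211 ] w 42.866929832119304
lean 34.56319279896364 az 7.043060967721939 xt [0.8183 0.0922 0.5673] yt [ 0.1154 -0.9933 -0.005 ] zt [ 0.563   0.0696 -0.8235]
delta tool mm [-0.281   0.0077  5.5059]
```

Call:
{"method": "jog_arm", "body": {
  "targets": [0,0,0.0035,0,0,0,0,0]
}}

```text
time_s: 25.7
tool_pos: [546.7, -99.7, 80.2]
orientation: [-0.019, 0.953, 0.054, 0.297]
force: [-0.3, 0.3, -0.7]
width: 42.5
```

Call:
{"method": "jog_arm", "body": {
  "targets": [0,0,0,0,0,0,0,0,0,0,0,0,0,0,0,0,0,0,0,0,0,0,0,0],
  "claw": 0
}}

```text
time_s: 26.3
tool_pos: [546.4, -99.5, 79.9]
orientation: [-0.019, 0.953, 0.055, 0.296]
force: [-4.6, -0.3, 5.5]
width: 6.9
```

```bash
python3 s.py 547.5 -99.4 78.4
```

```text
t 26.3 tcp [546.4307 -99.4684  79.938 ] j [-0.4059 -0.0649  2.4086  0.8565  0.3884  0.3114] F [-4.602  -0.2649  5.5383] w 6.912240108015044
lean 34.531482544894175 az 7.056481220356386 xt [0.8185 0.0938 0.5668] yt [ 0.1167 -0.9932 -0.0042] zt [ 0.5626  0.0696 -0.8238]
delta tool mm [0.0098 0.0634 1.8733]
```

Call:
{"method": "jog_arm", "body": {
  "targets": [0,0,-0.01,0,0,0,-0.02,0,0,0,-0.03,0,0,0,-0.03,0,0,0,-0.03,0,0,0,-0.03,0,0,0,0,0,0,0,0,0]
}}

```text
time_s: 27.1
tool_pos: [461.8, -110.0, 202.9]
orientation: [-0.019, 0.953, 0.054, 0.296]
force: [-0.3, -0.6, -2.9]
width: 6.7
```

```bash
python3 s.py 437 60 215
```

```text
t 27.1 tcp [ 461.7965 -110.0351  202.8803] j [-0.55   -0.4516  2.425   0.5434  0.751   0.5832] F [-0.3287 -0.5788 -2.855 ] w 6.671909734344855
lean 34.52906081520278 az 6.9810956196913345 xt [0.8187 0.092  0.5668] yt [ 0.1149 -0.9934 -0.0046] zt [ 0.5626  0.0689 -0.8238]
delta tool mm [   2.2157 -171.8121  -12.2215]
```

Call:
{"method": "jog_arm", "body": {
  "targets": [0,-0.015,-0.002,0,0,-0.025,-0.002,0,0,-0.03,-0.002,0,0,-0.03,-0.002,0,0,-0.03,-0.002,0,0,-0.025,-0.002,0,0,-0.017,0,0,0,0,0,0,-0.033,0,-0.015,0,-0.033,0,-0.01,0]
}}

```text
time_s: 28.1
tool_pos: [373.6, 53.9, 205.6]
orientation: [-0.02, 0.956, 0.055, 0.286]
force: [8.5, -0.6, 3.5]
width: 7.0
```

```bash
python3 s.py
```

```text
t 28.1 tcp [373.646   53.9457 205.5607] j [ 0.0273 -0.8093  2.5711  0.0753  0.8023  1.446 ] F [ 8.4697 -0.5946  3.5071] w 6.96028557819277
lean 33.293440470249365 az 7.223109548551135 xt [0.8305 0.0949 0.5489] yt [ 0.1172 -0.9931 -0.0056] zt [ 0.5446  0.069  -0.8359]
```

Call:
{"method": "jog_arm", "body": {
  "targets": [-0.043,-0.006,0.025,0,-0.043,-0.004,0.025,0,-0.046,0,0.018,0,-0.046,0,0.018,0]
}}

```text
time_s: 28.5
tool_pos: [366.1, 76.8, 150.7]
orientation: [-0.009, 0.973, 0.054, 0.224]
force: [0.7, -0.2, -2.1]
width: 7.3
```

```bash
python3 s.py
```

```text
t 28.5 tcp [366.1127  76.8443 150.7167] j [ 0.1704 -0.6476  2.571  -0.0466  0.7666  1.6567] F [ 0.6803 -0.1629 -2.0919] w 7.280360533795544
lean 25.96904513349356 az 5.528237142728835 xt [0.8934 0.1006 0.4378] yt [ 0.1089 -0.994   0.0062] zt [ 0.4358  0.0422 -0.899 ]
```

Call:
{"method": "jog_arm", "body": {
  "targets": [-0.01,0.022,-0.01,0,-0.05,0,0,0,-0.05,0,0,0]
}}

```text
time_s: 28.8
tool_pos: [312.8, 53.5, 174.2]
orientation: [-0.005, 0.98, 0.053, 0.192]
force: [0.5, 0.6, -1.7]
width: 6.8
```

```bash
python3 s.py
```

```text
t 28.8 tcp [312.7784  53.4529 174.2051] j [ 0.0972 -0.8087  2.571  -0.0071  0.9921  1.5635] F [ 0.4872  0.5655 -1.727 ] w 6.775645364768746
lean 22.187079066520784 az 4.671504463074287 xt [0.9205 0.101  0.3775] yt [ 0.1051 -0.9944  0.0097] zt [ 0.3764  0.0308 -0.926 ]
```

Call:
{"method": "jog_arm", "body": {
  "targets": [-0.043,0.012,0.02,0,-0.043,0.004,0.02,0,-0.043,0,0.02,0,-0.043,0,0.02,0]
}}

```text
time_s: 29.2
tool_pos: [271.6, 38.3, 165.7]
orientation: [-0.0, 0.989, 0.053, 0.136]
force: [0.6, -0.2, -2.6]
width: 7.1
```

```bash
python3 s.py
```

```text
t 29.2 tcp [271.5905  38.272  165.6668] j [ 0.0451 -0.8326  2.571   0.0035  1.1302  1.5078] F [ 0.5737 -0.2486 -2.6086] w 7.052881304868617
lean 15.637940749301785 az 3.2519655849094957 xt [0.9574 0.1047 0.2692] yt [ 0.1049 -0.9944  0.0135] zt [ 0.2691  0.0153 -0.963 ]
```

Call:
{"method": "jog_arm", "body": {
  "targets": [-0.035,0.008,0.034,0,-0.035,0,0.034,0,-0.035,0,0.034,0,-0.038,0,0.03,0]
}}

```text
time_s: 29.6
tool_pos: [269.6, 31.8, 124.9]
orientation: [0.004, 0.996, 0.053, 0.077]
force: [-0.2, 0.0, -2.0]
width: 6.6
```

```bash
python3 s.py
```

```text
t 29.6 tcp [269.5656  31.7903 124.9118] j [ 0.0306 -0.6712  2.571  -0.0044  1.0875  1.497 ] F [-0.2307  0.0363 -1.9775] w 6.572023096699804
lean 8.844530335920359 az 0.2855118256549602 xt [0.9825 0.1059 0.153 ] yt [ 0.1047 -0.9944  0.0155] zt [ 0.1538  0.0008 -0.9881]
```

Call:
{"method": "jog_arm", "body": {
  "targets": [-0.044,0.014,0.02,0,-0.044,0,0.022,0,-0.044,0,0.022,0,-0.044,0,0.022,0]
}}

```text
time_s: 30.0
tool_pos: [213.4, 5.3, 140.4]
orientation: [0.003, 0.998, 0.053, 0.023]
force: [0.1, 0.1, -2.5]
width: 7.0
```

```bash
python3 s.py
```

```text
t 30.0 tcp [213.3848   5.3376 140.3627] j [-0.0923 -0.764   2.5709  0.0003  1.2886  1.3718] F [ 0.1041  0.0716 -2.5004] w 7.032318899259851
lean 2.6410878061848044 az -4.973861622576701 xt [0.9933 0.1064 0.0452] yt [ 0.1062 -0.9943  0.0089] zt [ 0.0459 -0.004  -0.9989]
```

Call:
{"method": "jog_arm", "body": {
  "targets": [-0.036,0,0.034,0,-0.036,0,0.034,0]
}}

```text
time_s: 30.2
tool_pos: [201.2, -2.4, 136.0]
orientation: [0.002, 0.999, 0.053, -0.002]
force: [-0.5, -0.6, -3.2]
width: 7.3
```

```bash
python3 s.py 419.6 205.3 200
```

```text
t 30.2 tcp [201.1678  -2.3873 136.037 ] j [-0.127  -0.7429  2.5705 -0.0053  1.3171  1.3389] F [-0.4586 -0.5534 -3.1995] w 7.296026926143204
lean 0.34456613032505773 az -128.60583035333212 xt [ 0.9944  0.1061 -0.0042] yt [ 0.1061 -0.9943  0.0043] zt [-0.0038 -0.0047 -1.    ]
delta tool mm [ 238.9547 -183.0697  -65.7575]
```

Call:
{"method": "jog_arm", "body": {
  "targets": [0.01,-0.005,-0.03,0,0.028,-0.021,-0.036,0,0.0315,-0.0245,0,0,0.0315,-0.0245,0,0,0.0315,-0.0245,0,0,0.0315,-0.0245,0,0,0.0315,-0.0245,0,0,0.03,-0.024,0,0,0.013,-0.01,0,0,0,0,0,4.5,0,0,0,4.5,0,0,0,0,0,0,0,0]
}}

```text
time_s: 31.5
tool_pos: [419.2, 204.5, 199.6]
orientation: [0.003, 1.0, -0.025, -0.002]
force: [0.1, -0.1, -2.9]
width: 7.0
```

```bash
python3 s.py 419.6 205.3 128;python3 - <<'E'
from st import *
o=bot.observe();t=o['tool_pos']
im=bot.grab_frame('scene');cv2.imwrite('pics/s9.png',im);x0,y0=190,185
c=cv2.resize(im[y0:y0+150,x0:x0+130],None,fx=4,fy=4,interpolation=3);cv2.imwrite('pics/s9c.png',c)
draw(c,'scene',t-[0,0,21],frame(0,-2.9)[1],(0,0,255),4,(x0,y0),segs())
o,M=frame((419.7,204.6,0),-2.87); draw(c,'scene',o+M@[0,-32,42.],M,(0,255,255),4,(x0,y0),segs())
cv2.imwrite('pics/s9o.png',c)
E
```

```text
t 31.5 tcp [419.1546 204.4761 199.5873] j [ 0.4033 -0.1104  2.0652 -0.004   1.1933  2.0248] F [ 0.098  -0.0653 -2.9051] w 6.972777825438089
lean 0.42822581377138785 az -126.67365716292251 xt [ 0.9988 -0.0492 -0.0042] yt [-0.0492 -0.9988  0.0062] zt [-0.0045 -0.006  -1.    ]
delta tool mm [ 0.7023 -1.2891 71.5784]
```

View pics/s9c.png

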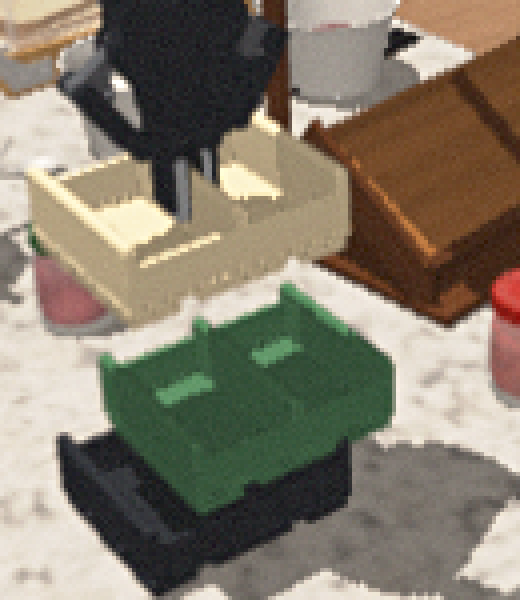

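View pics/s9o.png

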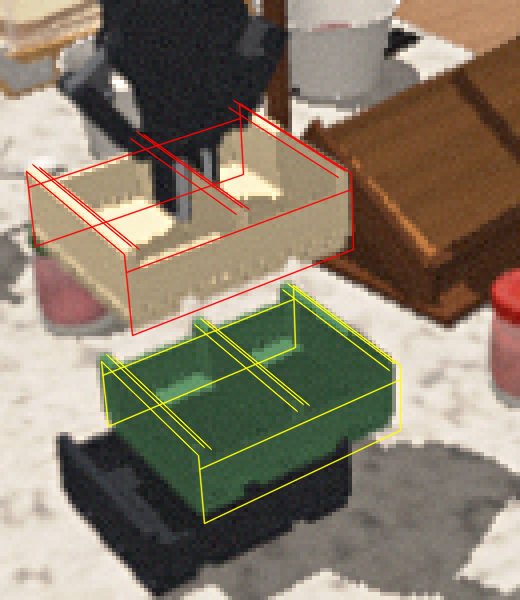

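The cream tray is level and square above the stack. I correct by −1.3 mm in tool y and descend.

Call:
{"method": "jog_arm", "body": {
  "targets": [0.0005,-0.0013,0.02,0,0,0,0.025,0,0,0,0.02,0,0,0,0.008,0,0,0,0.004,0,0,0,0,0,0,0,0,0]
}}

```text
time_s: 32.25
tool_pos: [420.5, 205.9, 125.0]
orientation: [0.002, 1.0, -0.025, -0.0]
force: [0.2, -0.3, -2.3]
width: 6.8
```

```bash
python3 s.py 419.6 205.3 107
```

```text
t 32.25 tcp [420.539  205.9132 124.989 ] j [ 0.405  -0.0339  2.1417 -0.0045  1.0361  2.029 ] F [ 0.2091 -0.2864 -2.2852] w 6.759601392598593
lean 0.25731507247815566 az -96.78349568477604 xt [ 0.9987 -0.0509 -0.0003] yt [-0.0509 -0.9987  0.0045] zt [-0.0005 -0.0045 -1.    ]
delta tool mm [-0.9012  0.5796 17.9921]
```

Call:
{"method": "jog_arm", "body": {
  "targets": [0,0.0005,0.005,0,0,0,0.004,0,0,0,0,0]
}}

```text
time_s: 32.55
tool_pos: [419.1, 204.8, 114.4]
orientation: [0.003, 1.0, -0.025, -0.002]
force: [-0.1, 0.7, -3.4]
width: 7.0
```

Call:
{"method": "jog_arm", "body": {
  "targets": [0,0,0.002,0,0,0,0,0]
}}

```text
time_s: 32.75
tool_pos: [419.4, 205.0, 112.6]
orientation: [0.003, 1.0, -0.025, -0.001]
force: [-0.4, 0.2, -2.1]
width: 6.9
```

Call:
{"method": "jog_arm", "body": {
  "targets": [0,0,0.0015,0,0,0,0,0]
}}

```text
time_s: 32.95
tool_pos: [419.5, 205.0, 111.2]
orientation: [0.003, 1.0, -0.026, -0.001]
force: [0.3, -0.5, -2.3]
width: 7.2
```

Call:
{"method": "jog_arm", "body": {
  "targets": [0,0,0.0015,0,0,0,0,0]
}}

```text
time_s: 33.15
tool_pos: [419.4, 204.9, 109.7]
orientation: [0.003, 1.0, -0.025, -0.001]
force: [-0.3, -0.7, -1.2]
width: 7.2
```

Call:
{"method": "jog_arm", "body": {
  "targets": [0,0,0.0015,0,0,0,0,0]
}}

```text
time_s: 33.35
tool_pos: [419.4, 204.9, 108.1]
orientation: [0.003, 1.0, -0.025, -0.001]
force: [0.5, -0.5, -1.9]
width: 6.5
```

Call:
{"method": "jog_arm", "body": {
  "targets": [0,0,0.0015,0,0,0,0,0]
}}

```text
time_s: 33.55
tool_pos: [419.4, 204.9, 106.7]
orientation: [0.003, 1.0, -0.026, -0.001]
force: [0.4, -0.5, -2.7]
width: 7.1
```

Call:
{"method": "jog_arm", "body": {
  "targets": [0,0,0.001,0,0,0,0,0]
}}

```text
time_s: 33.75
tool_pos: [419.6, 205.0, 106.1]
orientation: [0.003, 1.0, -0.026, -0.001]
force: [0.7, -0.8, -0.2]
width: 6.8
```

Call:
{"method": "jog_arm", "body": {
  "targets": [0,0,0.001,0,0,0,0,0]
}}

```text
time_s: 33.95
tool_pos: [419.8, 205.1, 105.8]
orientation: [0.003, 1.0, -0.026, -0.001]
force: [-2.3, -0.4, 4.6]
width: 6.7
```

The tray made contact at 106 mm, the expected seated height. I release and lift.

Call:
{"method": "jog_arm", "body": {
  "targets": [0,0,0,0,0,0,0,0,0,0,0,0,0,0,0,0],
  "claw": 0.5
}}

```text
time_s: 34.35
tool_pos: [419.6, 205.0, 104.8]
orientation: [0.003, 1.0, -0.026, -0.001]
force: [0.5, 0.7, 0.3]
width: 42.6
```

Call:
{"method": "jog_arm", "body": {
  "targets": [0,0,-0.01,0,0,0,-0.03,0,0,0,-0.04,0,0,0,-0.05,0,0,0,-0.05,0,0,0,-0.05,0,0,0,0,0,0,0,0,0]
}}

```text
time_s: 35.15
tool_pos: [421.0, 206.6, 337.6]
orientation: [0.002, 1.0, -0.026, 0.001]
force: [0.4, -0.5, -0.5]
width: 42.7
```

```bash
python3 s.py; python3 - <<'E'
from st import *
im=bot.grab_frame('scene');cv2.imwrite('pics/s10.png',im);x0,y0=190,225
c=cv2.resize(im[y0:y0+115,x0:x0+130],None,fx=5,fy=5,interpolation=3);d=c.copy()
o,M=frame((419.7,204.6,0),-2.87); draw(d,'scene',o+M@[0,-32,42.],M,(0,255,255),5,(x0,y0),segs());draw(d,'scene',o+M@[0,0,84.],M,(0,0,255),5,(x0,y0),segs())
cv2.imwrite('pics/s10c.png',c);cv2.imwrite('pics/s10o.png',d)
E
```

```text
t 35.15 tcp [420.9927 206.5645 337.5581] j [ 0.4059 -0.1842  1.8762 -0.0039  1.4488  2.0282] F [ 0.4378 -0.4969 -0.5045] w 42.74562381285939
lean 0.22584824053276642 az -56.8185409952142 xt [ 0.9987 -0.051   0.0023] yt [-0.051  -0.9987  0.0032] zt [ 0.0022 -0.0033 -1.    ]
```

View pics/s10c.png

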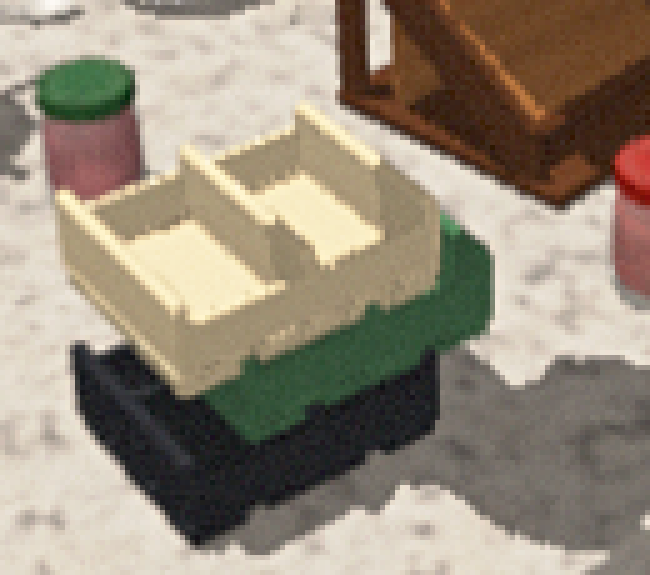

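View pics/s10o.png

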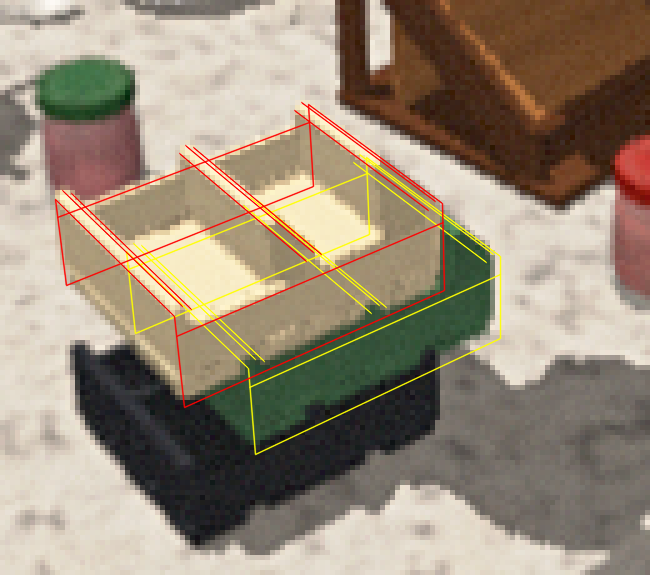

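Cream is seated square and level over the black tray, with lips and ends on the predicted lines to within about 2–3 px. The jars stand upright and the gripper is clear, so I hand in.

```bash
python3 -c "
from workcell import bot
print(bot.finish_job())"
```

```text
the job is handed in; nothing more can be done
None
```

The green tray sits on the black one, half a compartment to its right as the robot sees it. The cream tray sits on the green, straight above the black. I handed the job in at about 35 s of the 67 s; no verdict was reported.

**How it was done:** The jog rows have no tilt command. I got the 35° lean by pushing the arm against its outer reach limit, then levelled each held tray by pulling in against the inner limit. Both trays were gripped on the divider, drawn out square to the slope, and lowered in 1–2 mm steps.

**Last checks:**
- **Seating height:** the two trays settled 41 mm apart in tool height, against 42 mm expected. Green met the black tray at a tool height of about 65 mm and cream met green at about 106 mm.
- **Position:** the camera overlays agreed with seated, flush and square to about 2–3 mm. They were offset by 1–3 px near the front edges, much like the overlay of the untouched black tray, so I took it as calibration error.
- **Force:** the tool force reached 23.5 N while pressing green down and about 5 N for cream, both under the 45 N limit.
- **Let go:** after release the tool read close to zero force and was lifted clear.
- **Jars and black tray:** jars a and c, the two in the final close-up, were upright, and nothing looked moved. I did not re-measure the jars or the black tray at the end.

**Disagreements and risks:**
- **Joint limits:** during levelling, joints 2 and 3 read −0.944 and 2.571, against the listed limits of −0.94 and 2.57. I take this as rounding or control slack; no fault was reported.
- **Level:** final level was judged only from the overlays and the tool angle.

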